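Charge the grinding jar with milling balls

ROBOT

A 7-joint arm with a two-finger parallel gripper is mounted at the origin on the work surface. World frame = base frame: x ahead of the robot, y to its left, z up, the work surface at z = 0. Lengths are in m, angles in rad, forces in N, time in s.
With the tool pointing down it reaches from about 0.4 to 0.85 m from the base axis. Payload 10.4 kg.
Tool frame: the origin (TCP) lies midway between the tips of the shut fingers; the grasp point (between the pads) lies 19 mm behind it (manip.pinch_z is the distance from the TCP to the grasp point, in m); y points along the fingers, x is the direction in which the jaws open and shut, and the axes are right-handed (so a half turn about y gives the same grasp; the last joint's range is limited). The gripper opens to 85 mm and grips with 20 to 120 N. Pads are 22 mm wide; open, the fingers measure 114 mm over their backs; the gripper's body (76 mm by 85 mm) begins 54 mm behind the grasp point. The pads swing forward as they close: fully open they stand 13 mm farther back than shut.
Start: joints at [1.082, 0.332, -0.065, 1.46, 0.022, 1.35, -0.088], TCP at [0.281, -0.558, 0.231] pointing down, gripper open.
Joint ranges: [-2.6, 2.6], [-0.5, 2.12], [-1.47, 1.34], [0.16, 2.42], [-1.27, 4.41], [0.06, 2.06], [-2.6, 2.6]. Speed limits (rad/s): [2.22, 2.22, 2.79, 2.79, 3.14, 3.14, 3.14].

INTERFACE

Orientations are given as a unit quaternion [x, y, z, w].
In Python, from workcell import manip gives the robot as it stands.
- The arm moves only by the shell command python3 -m pendant 'ROWS' [OPENING] [FORCE]. ROWS is a JSON object of lists of equal length, an entry for each row: "offset": the shift along the tool's x, y, z scaled (see below), a list of three; "turn": the turn, a rotation vector about the tool's x, y, z scaled (see below), a list of three. A call has 1 to 12 rows; each row is the pose to reach, as a shift and turn from the pose measured when the call began, along the tool's axes at that moment; what a row does not reach only later rows make up. The controller multiplies each number of a shift by 200 mm and each number of a turn by 45 degrees. A row lasts 1/8 s, in which the tool goes at most 62.5 mm and 10.7 degrees, less where a joint would pass 70% of its speed; a pose out of reach is approached as far as the arm can. A call with a number of a shift or a turn outside -1 to 1 is refused whole. A call with a gripper value outside its range is refused whole. OPENING is the opening in per cent of the stroke, from 0 (shut) to 100 (fully open), set as the call begins (- or left out, the last holds). The fingers move at their own pace and stop on an object; FORCE is the grip in N (left out, the last holds). Time passes only in rows, so rows that repeat a pose let the fingers close. It gives the time, the measured TCP pose, the force and the opening at its end, in the units of the state.
- manip.get_obs(): the state, without advancing time (a new reading comes with each control period).
- manip.camera(name): name is "scene" or "top" or "wrist"; returns (picture, depth): 400x640x3 uint8, red, green, blue; 400x640 float32, m along the optical axis (not along the pixel's ray), 0 where there is no reading.
- manip.camera_model(name): a dict with "intrinsics" (3x3 intrinsics, pixels), "k1" (the pictures are not rectified: a ray, as slopes to the right and down, at radius r is drawn at 1 + k1 r^2 times it, then the intrinsics apply), "R" (3x3) and "t" (3): a world point X has camera coordinates R X + t; the wrist camera has in their place "tool_from_camera" (4x4, takes a point from camera to tool coordinates, whose origin is the TCP and whose axes are the tool frame's). Camera axes: x right, y down, z forward; pixel columns grow to the right and rows downward; lengths in m; the calibration is good to about 2 mm. A picture is of the moment at which its call begins: read the wrist's pose just before it. camera_model takes no time and is no camera call.
- manip.hand_in(): hands the job in, once; it reports no verdict.
The state is a dict: "clock": time; "joint_pos": joint angles; "joint_velocities": joint speeds; "tau": joint torques, N m; "position": TCP position; "ee_rot": TCP orientation; "ft_force": force on the tool from outside, world axes, zero at the start; "torque": the same for the moment, N m; "grip_width": opening from 0.0 (shut) to 1.0 (fully open).
Only numpy, scipy, OpenCV 4.12 (cv2) and the standard library are available. Lean on these libraries where they do the work, as an engineer would, in place of code of your own. Each camera call takes 0.05 s, during which the arm holds its last target. There are 200 camera calls.

TASK

Slide the clear cover of the media box fully off the ball compartment and leave it open; then, with the scoop from the steel tray, fill at least five of the milling balls into the open grinding jar, without touching the balls with the gripper. Finish with every ball either in the jar or back in its compartment, the jar upright, and the scoop standing on its bowl in the tray again; do not disturb the jar's lid, the bottle or the dishes.

Things in the scene. Friction and masses are not known exactly. Their poses are not given: they have to be found in the camera images.
- media_box: White media box fixed to the bench, 175 (x) x 188 (y) x 48 mm high, origin at the centre of its underside; x points to its far side, y to its left. Two open compartments, each 159 (x) x 88 mm (y): the right one (centre y -46) holds the balls, the left one small cylinders, not needed. Walls 40 mm high, 4 thick; aluminium rails on near and far walls, 48 mm high, lips reaching in to x = +-76.5.
- trough (a point): Point on the ball compartment's floor, middle of its flat trough: box x 37, y -46, z 5 mm; axes as the box. The floor along box x: a straight ramp falls from 40 mm height at the near wall (x -79.5) to 5 mm at x 2, flat at 5 mm height from x 2 to 72, then a nearly upright end wall up to 40 mm height at the far wall (x 79.5). Balls roll down into the trough.
- cover (a joint): Clear plastic half cover, 164 x 90 x 4 mm, sliding along the box's y in the rail grooves: 0 m = fully over the ball compartment, 0.092 m = fully over the left compartment (ball compartment open). Grows as it moves to the box's +y. Friction about 1.2 N, stays where left; it cannot lift off.
- cover_tab (a point): Centre of the top of the black upright tab in the middle of the cover: 12 mm thick along the slide direction (box y), 50 mm long along box x, its sides 21 mm high above the low tab foot. The top is 69 mm above the bench. Axes as the box; moves with the cover.
- scoop: Steel scoop, black handle, about 0.17 kg. Origin: centre of the underside of its flat bowl; x to the lip, z up when standing. Bowl 64 (x) x 78 mm (y), 2 mm sheet; back wall 36 mm high at x -32; sides 36 mm high, cut down from x -8 to nothing at the open lip (x +32). Handle rises backwards from the back wall 63 degrees above the bowl's plane: flat-sided bar, 14 mm thick along y, 20 mm across.
- scoop_grip (a point): Middle of the handle's grip, at scoop x = -67, z = 86.8 mm; the handle goes on 40 mm above it (top end at x = -85, z = 122.5 mm) and about 50 mm below it. Axes as the scoop.
- scoop_lip (a point): Middle of the lip's lower edge: scoop x = 32, z = 0 mm.
- tray: Low steel tray fixed on the bench, 240 (x) x 160 mm (y), walls 3 mm thick and 14 mm high, floor 3 mm thick; origin at the centre of its underside. The scoop stands in it at the start.
- jar: Open cylindrical steel grinding jar standing loose on the bench, 0.95 kg (varies), outside diameter 116 mm, inside diameter 100 mm, 82 mm high, inner floor 10 mm high; origin at the centre of its underside.
- jar_rim (a point): Centre of the jar's mouth, 82 mm above its underside.
- jar_mid (a point): Point on the jar's axis 42 mm above its underside.
- jar_lid: The jar's own steel lid with a knob, lying on the bench, 116 mm across, 34 mm high; bystander.
- dispersant: White bottle, 60 mm across, 150 mm high; bystander.
- dishes: Stack of two closed clear dishes 90 mm across with a small white printed piece on top, 36 mm high; bystander.
- ball0: White ceramic milling ball, origin at its centre, 18 mm diameter, 18 g, polished and rolling easily; all eight are alike and lie loose in the right compartment of the media box, mostly in its trough.
- ball1: White ceramic milling ball, origin at its centre, 18 mm diameter, 18 g, polished and rolling easily; all eight are alike and lie loose in the right compartment of the media box, mostly in its trough.
- ball2: White ceramic milling ball, origin at its centre, 18 mm diameter, 18 g, polished and rolling easily; all eight are alike and lie loose in the right compartment of the media box, mostly in its trough.
- ball3: White ceramic milling ball, origin at its centre, 18 mm diameter, 18 g, polished and rolling easily; all eight are alike and lie loose in the right compartment of the media box, mostly in its trough.
- ball4: White ceramic milling ball, origin at its centre, 18 mm diameter, 18 g, polished and rolling easily; all eight are alike and lie loose in the right compartment of the media box, mostly in its trough.
- ball5: White ceramic milling ball, origin at its centre, 18 mm diameter, 18 g, polished and rolling easily; all eight are alike and lie loose in the right compartment of the media box, mostly in its trough.
- ball6: White ceramic milling ball, origin at its centre, 18 mm diameter, 18 g, polished and rolling easily; all eight are alike and lie loose in the right compartment of the media box, mostly in its trough.
- ball7: White ceramic milling ball, origin at its centre, 18 mm diameter, 18 g, polished and rolling easily; all eight are alike and lie loose in the right compartment of the media box, mostly in its trough.
Mind the look-alikes: they are no part of the job. What is shaped like the jar but orange is not meant.

How it is judged:
On the way, in this order (a step that is already met when the one before it is completed fails the run):
1. the cover is slid off the ball compartment (at least 85 mm) (value of joint cover above 0.085 m), for 0.1 s.
2. the scoop is held up off the tray by the gripper (contact force between the fingers and scoop above 1 N and height (world z) of scoop_grip above 0.13 m), for 0.1 s.
At the end, for the whole second after the job is handed in: Five or more balls lie in the jar, all others in the ball compartment; cover open 82 mm or more; jar upright on the bench (within 3 degrees); scoop at rest, level on its bowl (7 degrees), its origin within 90 mm (tray x) and 55 mm (tray y) of the tray's centre ((((distance between ball0 and jar_mid below 0.055 m or distance between ball1 and jar_mid below 0.055 m or distance between ball2 and jar_mid below 0.055 m or distance between ball3 and jar_mid below 0.055 m) and distance between each of ball4, ball5, ball6, ball7 and jar_mid below 0.055 m) or ((distance between each of ball0, ball1 and jar_mid below 0.055 m or distance between each of ball0, ball2 and jar_mid below 0.055 m or distance between each of ball0, ball3 and jar_mid below 0.055 m or distance between each of ball1, ball2 and jar_mid below 0.055 m or distance between each of ball1, ball3 and jar_mid below 0.055 m or distance between each of ball2, ball3 and jar_mid below 0.055 m) and (distance between each of ball4, ball5, ball6 and jar_mid below 0.055 m or distance between each of ball4, ball5, ball7 and jar_mid below 0.055 m or distance between each of ball4, ball6, ball7 and jar_mid below 0.055 m or distance between each of ball5, ball6, ball7 and jar_mid below 0.055 m)) or ((distance between each of ball0, ball1, ball2 and jar_mid below 0.055 m or distance between each of ball0, ball1, ball3 and jar_mid below 0.055 m or distance between each of ball0, ball2, ball3 and jar_mid below 0.055 m or distance between each of ball1, ball2, ball3 and jar_mid below 0.055 m) and (distance between each of ball4, ball5 and jar_mid below 0.055 m or distance between each of ball4, ball6 and jar_mid below 0.055 m or distance between each of ball4, ball7 and jar_mid below 0.055 m or distance between each of ball5, ball6 and jar_mid below 0.055 m or distance between each of ball5, ball7 and jar_mid below 0.055 m or distance between each of ball6, ball7 and jar_mid below 0.055 m)) or (distance between each of ball0, ball1, ball2, ball3 and jar_mid below 0.055 m and (distance between ball4 and jar_mid below 0.055 m or distance between ball5 and jar_mid below 0.055 m or distance between ball6 and jar_mid below 0.055 m or distance between ball7 and jar_mid below 0.055 m))) and (distance between ball0 and jar_mid below 0.055 m or (x of ball0 in the frame of media_box between -0.082 and 0.082 m and y of ball0 in the frame of media_box between -0.093 and 0.003 m and z of ball0 in the frame of media_box between 0 and 0.06 m)) and (distance between ball1 and jar_mid below 0.055 m or (x of ball1 in the frame of media_box between -0.082 and 0.082 m and y of ball1 in the frame of media_box between -0.093 and 0.003 m and z of ball1 in the frame of media_box between 0 and 0.06 m)) and (distance between ball2 and jar_mid below 0.055 m or (x of ball2 in the frame of media_box between -0.082 and 0.082 m and y of ball2 in the frame of media_box between -0.093 and 0.003 m and z of ball2 in the frame of media_box between 0 and 0.06 m)) and (distance between ball3 and jar_mid below 0.055 m or (x of ball3 in the frame of media_box between -0.082 and 0.082 m and y of ball3 in the frame of media_box between -0.093 and 0.003 m and z of ball3 in the frame of media_box between 0 and 0.06 m)) and (distance between ball4 and jar_mid below 0.055 m or (x of ball4 in the frame of media_box between -0.082 and 0.082 m and y of ball4 in the frame of media_box between -0.093 and 0.003 m and z of ball4 in the frame of media_box between 0 and 0.06 m)) and (distance between ball5 and jar_mid below 0.055 m or (x of ball5 in the frame of media_box between -0.082 and 0.082 m and y of ball5 in the frame of media_box between -0.093 and 0.003 m and z of ball5 in the frame of media_box between 0 and 0.06 m)) and (distance between ball6 and jar_mid below 0.055 m or (x of ball6 in the frame of media_box between -0.082 and 0.082 m and y of ball6 in the frame of media_box between -0.093 and 0.003 m and z of ball6 in the frame of media_box between 0 and 0.06 m)) and (distance between ball7 and jar_mid below 0.055 m or (x of ball7 in the frame of media_box between -0.082 and 0.082 m and y of ball7 in the frame of media_box between -0.093 and 0.003 m and z of ball7 in the frame of media_box between 0 and 0.06 m)) and value of joint cover above 0.082 m and angle between jar's own z axis and vertical below 0.06 rad and height (world z) of jar below 0.008 m and angle between scoop's own z axis and vertical below 0.12 rad and height (world z) of scoop below 0.012 m and linear speed of scoop below 0.02 m/s and x of scoop in the frame of tray between -0.09 and 0.09 m and y of scoop in the frame of tray between -0.055 and 0.055 m); the robot touches nothing.
It fails at once if the gripper touches a ball (contact force between the fingers and ball0 above 0.3 N or contact force between the fingers and ball1 above 0.3 N or contact force between the fingers and ball2 above 0.3 N or contact force between the fingers and ball3 above 0.3 N or contact force between the fingers and ball4 above 0.3 N or contact force between the fingers and ball5 above 0.3 N or contact force between the fingers and ball6 above 0.3 N or contact force between the fingers and ball7 above 0.3 N).
It fails at once if the jar is tipped by more than 17 degrees (angle between jar's own z axis and vertical above 0.3 rad).
It fails at once if the jar's lid, the bottle or the dishes are pushed more than 30 mm or knocked over (distance of any of jar_lid, dispersant, dishes from where it was at the start of the episode above 0.03 m or angle between any of jar_lid, dispersant, dishes's own z axis and vertical above 0.5 rad).
It also fails if it takes over 69 s, if anything falls off the work surface, if the arm or the gripper's body presses on something with over 40 N, if the wrist force passes 120 N, or if a joint passes its speed limit or range.

## Working session

There is one attempt and no reset: what is moved stays moved. The work goes in short steps, Python scripts to look and compute and a shell command to move; the robot and the scene stay as the last step left them, time stands still between calls to the robot, and variables do not carry over. Pictures are saved under pics/ and viewed, about 8 in all and at most 12, crops included, and the job is handed in when it is done.

```bash
mkdir -p pics; ls; python3 - <<'E'
from workcell import manip
import cv2,numpy as np
print(manip.get_obs())
for n in ["scene","top"]:
    im,d=manip.camera(n); cv2.imwrite(f"pics/{n}0.png",im[:,:,::-1]); np.savez(f"{n}0.npz",im=im,d=d)
    print(n,manip.camera_model(n))
print(manip.camera_model("wrist"),manip.pinch_z)
E
```

```text
pics
{'clock': 0.0, 'joint_pos': array([ 1.08239219,  0.33286284, -0.06468644,  1.46094808,  0.02159239,
        1.34990612, -0.08846579]), 'joint_velocities': array([-0.00020382, -0.00095013, -0.00025803, -0.00102395, -0.00046021,
       -0.00125995,  0.0006495 ]), 'tau': array([-3.19712308e-04, -6.25452375e+01,  4.87099984e-02, -3.91603303e+01,
        1.60842820e-02,  1.00556941e-02, -5.55322060e-06]), 'position': array([ 0.28053212, -0.55807782,  0.23051832]), 'ee_rot': array([-0.60166326,  0.37152847, -0.37064523,  0.60215449]), 'ft_force': array([ 0.10401088,  0.83838725, -0.26439012]), 'torque': array([-0.01382134,  0.00911096, -0.0163595 ]), 'grip_width': 1.0053410265108327}
scene {'intrinsics': array([[458.01813827,   0.        , 318.01265848],
       [  0.        , 458.01813827, 200.73849909],
       [  0.        ,   0.        ,   1.        ]]), 'k1': 0.013385555038690962, 'R': array([[ 0.80287078,  0.59598548,  0.01413589],
       [ 0.46663469, -0.61350787, -0.63707154],
       [-0.37101291,  0.51808243, -0.77067504]]), 't': array([-0.45417002, -0.28431128,  1.53603336])}

[... 308 characters left out ...]
 -1.75653017e-01],
       [ 1.75628702e-01, -1.57766477e-02, -9.84330055e-01]]), 't': array([-0.10408825,  0.64361209,  1.09355062])}
{'intrinsics': array([[326.29075164,   0.        , 320.91821964],
       [  0.        , 326.29075164, 197.39450507],
       [  0.        ,   0.        ,   1.        ]]), 'k1': -0.06276389659121957, 'tool_from_camera': array([[ 9.99999052e-01, -1.30037553e-03, -4.52732349e-04,
        -3.67998087e-04],
       [ 8.58803460e-05, -2.69254702e-01,  9.63069000e-01,
        -1.43093605e-01],
       [-1.37425167e-03, -9.63068126e-01, -2.69254335e-01,
         6.74773544e-02],
       [ 0.00000000e+00,  0.00000000e+00,  0.00000000e+00,
         1.00000000e+00]])} 0.0187
```

View pics/scene0.png

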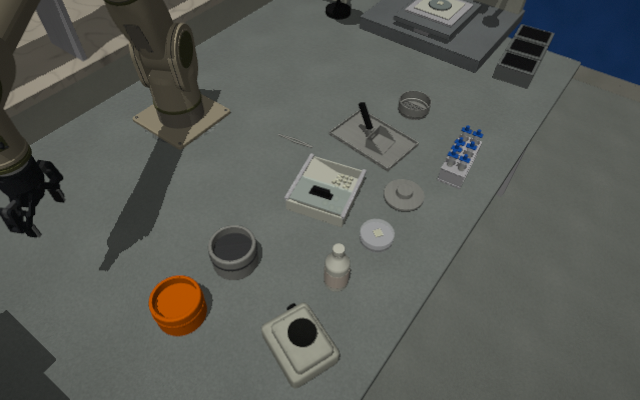

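View pics/top0.png

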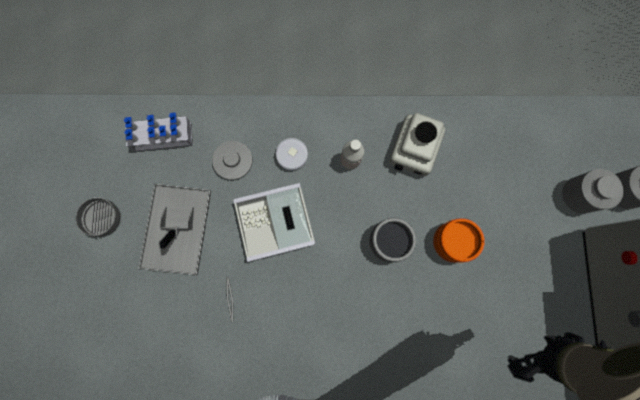

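```bash
cat > h.py <<'E'
from workcell import manip
import cv2,numpy as np
from scipy.spatial.transform import Rotation as Rot
def snap(n,name=None):
    o=manip.get_obs(); im,d=manip.camera(n)
    if name: cv2.imwrite(f"pics/{name}.png",im[:,:,::-1])
    return im,d,o
def pose(n,o=None):
    m=manip.camera_model(n)
    if n!="wrist": return m,m["R"].T,-m["R"].T@m["t"]
    T=m["tool_from_camera"];Rt=Rot.from_quat(o["ee_rot"]).as_matrix()
    return m,Rt@T[:3,:3],Rt@T[:3,3]+o["position"]
def rays(n,uv,o=None):
    m,R,c=pose(n,o); K=m["intrinsics"]
    uv=np.asarray(uv,float).reshape(-1,2)
    p=cv2.undistortPoints(uv[:,None],K,np.array([m["k1"],0,0,0,0.]))[:,0]
    return c,np.c_[p,np.ones(len(p))]@R.T
def onz(n,uv,z,o=None):
    c,r=rays(n,uv,o); return c+r*((z-c[2])/r[:,2])[:,None]
def cloud(n,d,o=None):
    v,u=np.mgrid[:400,:640]; c,r=rays(n,np.c_[u.ravel(),v.ravel()],o)
    return (c+r*d.reshape(-1,1)).reshape(400,640,3)
def proj(n,X,o=None):
    m,R,c=pose(n,o); p=(np.asarray(X)-c)@R
    q,_=cv2.projectPoints(p.reshape(-1,1,3),np.zeros(3),np.zeros(3),m["intrinsics"],np.array([m["k1"],0,0,0,0.])); return q[:,0]
def go(p,yaw,pitch=0,o=None):
    """target: TCP p; jaw axis x along world yaw+90deg (left), approach tilted 'pitch' forward(fingers point forward) deg. prints row numbers"""
    o=o or manip.get_obs(); R0=Rot.from_quat(o["ee_rot"])
    c,s=np.cos(np.radians(yaw)),np.sin(np.radians(yaw)); f=np.array([c,s,0]); l=np.array([-s,c,0]); k=np.array([0,0,1.])
    t=np.radians(pitch); y=-np.cos(t)*k+np.sin(t)*f
    best=None
    for sg in (1,-1):
        x=sg*l; R1=Rot.from_matrix(np.c_[x,y,np.cross(x,y)]); rv=(R0.inv()*R1).as_rotvec()
        if best is None or np.linalg.norm(rv)<np.linalg.norm(best): best=rv
    off=R0.inv().apply(np.asarray(p)-o["position"])/0.2
    print("offset",off.round(3).tolist(),"turn",(best/(np.pi/4)).round(3).tolist(),"rot deg",round(np.degrees(np.linalg.norm(best)),1))
E
python3 - <<'E'
from h import *
for n in ["top"]:
    D=np.load("top0.npz"); im,d=D["im"],D["d"]
print(Rot.from_quat(manip.get_obs()["ee_rot"]).as_matrix().round(2))
c=im[170:290,130:330,::-1]; cv2.imwrite("pics/crop0.png",cv2.resize(c,(800,480),interpolation=cv2.INTER_CUBIC))
P=cloud("top",d)
# jar rim: points with z .07-.09 near
for nm,(u,v) in dict(jar=(394,240),orange=(460,240)).items():
    m=np.zeros((400,640),bool); m[v-35:v+35,u-32:u+32]=1
    m&=(P[...,2]>.074)&(P[...,2]<.092); q=P[m]; A=np.c_[2*q[:,:2],np.ones(len(q))]; s=np.linalg.lstsq(A,(q[:,:2]**2).sum(1),rcond=None)[0]
    print(nm,s[:2],np.sqrt(s[2]+s[0]**2+s[1]**2),len(q),q[:,2].mean())
hsv=cv2.cvtColor(im,cv2.COLOR_RGB2HSV)
k=(im.max(2)<45)
for nm,(u0,u1,v0,v1) in dict(tab=(278,300,203,235),handle=(155,185,226,256)).items():
    m=np.zeros_like(k); m[v0:v1,u0:u1]=k[v0:v1,u0:u1]
    cs,_=cv2.findContours(m.astype(np.uint8),0,2); cc=max(cs,key=cv2.contourArea); r=cv2.minAreaRect(cc); print(nm,r,P[m][:,2].max(), cv2.boxPoints(r).tolist())
    if nm=="tab": print(onz("top",[r[0]],.069), onz("top",cv2.boxPoints(r),.069))
E
```

```text
[[ 0.45 -0.    0.89]
 [-0.89  0.    0.45]
 [-0.   -1.   -0.  ]]
jar [ 0.53197582 -0.3088465 ] 0.05327240994787065 399 0.07995052643115032
orange [ 0.53104263 -0.49046071] 0.0539828549478632 433 0.07980708589396332
tab ((287.91180419921875, 217.64707946777344), (21.585670471191406, 5.820854663848877), 75.96376037597656) 0.07296261139681914 [[282.47064208984375, 207.88238525390625], [288.11767578125, 206.47061157226562], [293.35296630859375, 227.41177368164062], [287.7059326171875, 228.82354736328125]]
[[ 0.58999379 -0.02753325  0.069     ]] [[ 0.61657084 -0.01261829  0.069     ]
 [ 0.6204219  -0.02781055  0.069     ]
 [ 0.56362526 -0.04233387  0.069     ]
 [ 0.55985505 -0.02726053  0.069     ]]
handle ((167.44557189941406, 238.95545959472656), (7.669212341308594, 22.163320541381836), 39.28940963745117) 1.1910808869437348 [[157.46041870117188, 245.10397338867188], [171.49508666992188, 227.95050048828125], [177.43072509765625, 232.80694580078125], [163.39605712890625, 249.96041870117188]]
```

View pics/crop0.png

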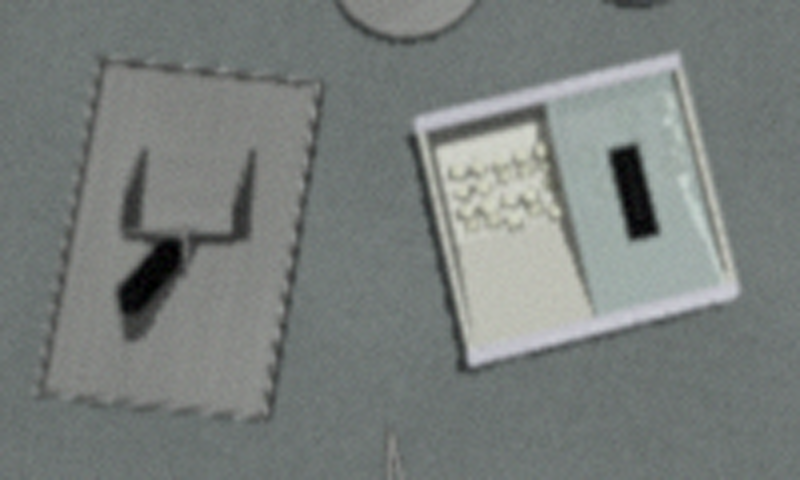

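```bash
python3 - <<'E'
from h import *
D=np.load("top0.npz"); im,d=D["im"],D["d"]; P=cloud("top",d)
f=lambda L:np.array(L)/4+[130,170]-.375
b=onz("top",f([(417,122),(680,55),(738,295),(468,365)]),.048)
c=b.mean(0);yx=(b[0]+b[1]-b[2]-b[3]); print("box",c,np.degrees(np.arctan2(yx[1],yx[0])),np.linalg.norm(b[0]-b[1]),np.linalg.norm(b[1]-b[2]))
t=onz("top",f([(103,62),(322,84),(270,418),(42,396)]),.014);yx=(t[0]+t[1]-t[2]-t[3])
print("tray",t.mean(0),np.degrees(np.arctan2(yx[1],yx[0])),np.linalg.norm(t[0]-t[1]),np.linalg.norm(t[1]-t[2]))
k=(im.max(2)<45); m=np.zeros_like(k); m[226:256,155:185]=k[226:256,155:185]
q=P[m]; q=q[(q[:,2]>.05)&(q[:,2]<.14)]; print(len(q))
for z in range(5,14):
    s=q[(q[:,2]>z/100)&(q[:,2]<z/100+.01)]; print(z,len(s),s.mean(0) if len(s) else 0)
# bowl: back wall top corners z .039, handle rear
w=onz("top",f([(125,236),(248,240)]),.039); print("backtop",w,np.degrees(np.arctan2(-(w[1]-w[0])[0],(w[0]-w[1])[1])), w.mean(0))
# scene view handle
S=np.load("scene0.npz"); im,d=S["im"],S["d"]; P=cloud("scene",d)
k=(im.max(2)<45); m=np.zeros_like(k); m[95:135,350:380]=k[95:135,350:380]
q=P[m]; q=q[(q[:,2]>.05)&(q[:,2]<.14)]; print(len(q),q.mean(0))
for z in range(5,14):
    s=q[(q[:,2]>z/100)&(q[:,2]<z/100+.01)]; print(z,len(s),s.mean(0) if len(s) else 0)
yaw=np.radians(14.4)
T=np.array([.590,-.0275,.20]); print("above tab");go(T,14.4)
E
```

```text
box [0.58217618 0.01239089 0.048     ] 13.452114934639706 0.18673230462800894 0.1711337762199755
tray [0.56612119 0.28728827 0.014     ] -6.320512609939058 0.15582139851062868 0.2347344889910572
143
5 10 [0.55087737 0.27872018 0.05804077]
6 14 [0.55045171 0.28128427 0.06497922]
7 18 [0.54311617 0.28008876 0.07555629]
8 15 [0.53866528 0.28031789 0.08558929]
9 17 [0.53382826 0.28016579 0.0956124 ]
10 17 [0.52855306 0.28037811 0.10665054]
11 16 [0.52048436 0.28161468 0.11537072]
12 36 [0.51813813 0.28333028 0.12399284]
13 0 0
backtop [[0.5642112  0.31991865 0.039     ]
 [0.56129194 0.23654187 0.039     ]] 2.00527385463529 [0.56275157 0.27823026 0.039     ]
161 [0.53686907 0.28103872 0.0900715 ]
5 22 [0.55349802 0.28016994 0.05590353]
6 15 [0.5488456  0.28123868 0.06404099]
7 20 [0.54405165 0.28035697 0.07431383]
8 21 [0.54008241 0.28043382 0.08480201]
9 21 [0.53519388 0.28150571 0.09419712]
10 24 [0.52873781 0.28170899 0.10460569]
11 19 [0.52355287 0.28111661 0.11524346]
12 19 [0.5224859  0.28183229 0.1245052 ]
13 0 0
above tab
offset [-1.676, 0.155, 2.574] turn [0.0, 0.273, -0.001] rot deg 12.3
```

```bash

python3 -m pendant '{"offset":[[-0.65,0.05,1],[-0.65,0.05,1],[-0.65,0.05,1],[-0.65,0.05,1]],"turn":[[0,0,0],[0,0,0],[0,0,0],[0,0,0]]}' 45 30
python3 -m pendant '{"offset":[[-0.65,0.05,1],[-0.65,0.05,1],[-0.65,0.05,1],[-0.65,0.05,1]],"turn":[[0,0,0],[0,0,0],[0,0,0],[0,0,0]]}'
python3 -c "
from h import *
go([.591,-.030,.16],13.9)"
```

```text
clock: 0.6
position: [0.4018, -0.3496, 0.2205]
ee_rot: [-0.602, 0.371, -0.37, 0.602]
ft_force: [-0.4, -0.1, 0.8]
grip_width: 0.448
clock: 1.1
position: [0.5225, -0.1411, 0.2105]
ee_rot: [-0.602, 0.371, -0.37, 0.603]
ft_force: [1.3, -0.9, -1.0]
grip_width: 0.449
offset [-0.341, 0.253, 0.556] turn [0.0, 0.287, -0.002] rot deg 12.9
```

```bash

python3 -m pendant '{"offset":[[-0.34,0.253,0.556],[-0.34,0.253,0.556],[-0.34,0.253,0.556],[-0.34,0.253,0.556]],"turn":[[0,0.287,0],[0,0.287,0],[0,0.287,0],[0,0.287,0]]}'
python3 - <<'E'
from h import *
im,d,o=snap("wrist","w1")
print(o["position"]); P=cloud("wrist",d,o)
k=(im.max(2)<45); 
m=k&(np.abs(P[...,0]-.59)<.06)&(np.abs(P[...,1]+.03)<.05)&(P[...,2]>.06)&(P[...,2]<.08)
q=P[m]; print(len(q)); 
if len(q)>10:
    r=cv2.minAreaRect((q[:,:2]*1000).astype(np.float32)); print(r,q.mean(0))
print(proj("wrist",[[.591,-.03,.069]],o))
E
```

```text
clock: 1.6
position: [0.5907, -0.0279, 0.1587]
ee_rot: [-0.558, 0.436, -0.433, 0.558]
ft_force: [-0.3, -1.3, 1.0]
grip_width: 0.452
[ 0.5907336  -0.02786324  0.15865651]
1032
((593.9248046875, -25.22491455078125), (49.0384407043457, 11.48764419555664), 14.127107620239258) [ 0.59507716 -0.0250518   0.06918184]
[[324.65329198 200.4867876 ]]
```

View pics/w1.png

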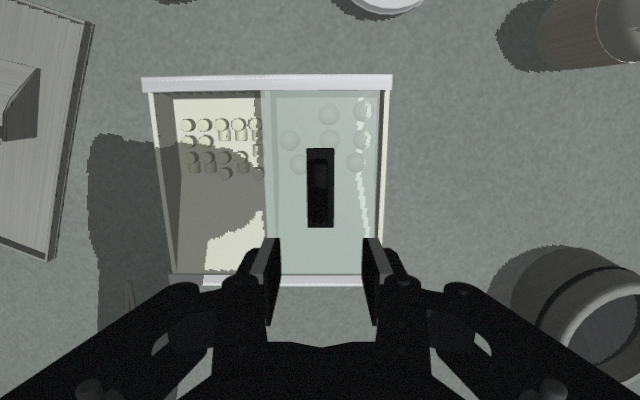

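```bash
python3 - <<'E'
from h import *
go([.594,-.0255,.055],14.1)
R=Rot.from_quat(manip.get_obs()["ee_rot"])
print("slide",R.inv().apply([-.0905*np.sin(np.radians(14.1)),.0905*np.cos(np.radians(14.1)),0])/.2)
E
```

```text
offset [-0.016, 0.522, 0.022] turn [0.002, -0.003, -0.003] rot deg 0.2
slide [-0.4524978   0.0010249  -0.00096883]
```

```bash

python3 -m pendant '{"offset":[[-0.016,0.25,0.022],[-0.016,0.5,0.022],[-0.016,0.52,0.022]],"turn":[[0,0,0],[0,0,0],[0,0,0]]}'
python3 -m pendant '{"offset":[[0,0,0],[0,0,0],[0,0,0]],"turn":[[0,0,0],[0,0,0],[0,0,0]]}' 0 30
python3 -m pendant '{"offset":[[-0.11,0,0],[-0.22,0,0],[-0.33,0,0],[-0.44,0,0],[-0.455,0,0],[-0.455,0,0]],"turn":[[0,0,0],[0,0,0],[0,0,0],[0,0,0],[0,0,0],[0,0,0]]}'
```

```text
clock: 2.02
position: [0.5913, -0.0273, 0.0527]
ee_rot: [0.558, -0.439, 0.433, -0.555]
ft_force: [0.6, 0.6, -0.2]
grip_width: 0.45
clock: 2.4
position: [0.592, -0.0282, 0.0547]
ee_rot: [0.558, -0.438, 0.434, -0.555]
ft_force: [-2.8, -3.3, 7.9]
grip_width: 0.128
clock: 3.15
position: [0.5702, 0.0577, 0.0551]
ee_rot: [0.559, -0.437, 0.436, -0.554]
ft_force: [-0.2, -10.1, -4.6]
grip_width: 0.131
```

```bash

python3 -m pendant '{"offset":[[-0.05,0,0],[-0.05,0,0]],"turn":[[0,0,0],[0,0,0]]}'
python3 -m pendant '{"offset":[[0,0,0],[0,0,0]],"turn":[[0,0,0],[0,0,0]]}' 45
python3 -m pendant '{"offset":[[0,-0.3,0],[0,-0.6,0],[0.2,-0.7,0],[0.3,-0.7,0],[0.3,-0.7,0]],"turn":[[0,0,0],[0,0,0],[0,0,0],[0,0,0],[0,0,0]]}'
python3 - <<'E'
from h import *
im,d,o=snap("wrist","w2")
print(o["position"]); P=cloud("wrist",d,o)
k=(im.max(2)<45); 
m=k&(P[...,0]>.52)&(P[...,0]<.63)&(P[...,1]>.02)&(P[...,1]<.12)&(P[...,2]>.06)&(P[...,2]<.08)
r=cv2.minAreaRect((P[m][:,:2]*1000).astype(np.float32)); print("tab",r)
# rails top
m=(im.min(2)>120)&(P[...,2]>.044)&(P[...,2]<.053)&(P[...,0]>.45)&(P[...,0]<.72)&(abs(P[...,1])<.15)
n,lab,st,_=cv2.connectedComponentsWithStats(m.astype(np.uint8))
for i in range(1,n):
    if st[i,4]>300:
        q=P[lab==i]; print(st[i].tolist(),q.mean(0).round(4),cv2.minAreaRect((q[:,:2]*1000).astype(np.float32)))
E
```

```text
clock: 3.4
position: [0.57, 0.0579, 0.0551]
ee_rot: [0.559, -0.436, 0.441, -0.55]
ft_force: [11.4, -29.2, -10.4]
grip_width: 0.129
clock: 3.65
position: [0.5706, 0.0585, 0.056]
ee_rot: [0.559, -0.436, 0.441, -0.551]
ft_force: [0.2, 0.4, 0.7]
grip_width: 0.448
clock: 4.28
position: [0.5843, 0.0011, 0.1957]
ee_rot: [0.559, -0.437, 0.441, -0.55]
ft_force: [-0.3, -0.1, -1.1]
grip_width: 0.452
[0.58425532 0.00108083 0.19565539]
tab ((572.4928588867188, 57.857574462890625), (49.980690002441406, 12.50762939453125), 14.14187240600586)
[193, 77, 221, 191, 17701] [0.5889 0.0522 0.0464] ((583.4544677734375, 14.317695617675781), (176.81573486328125, 187.2296600341797), 13.702747344970703)
```

View pics/w2.png

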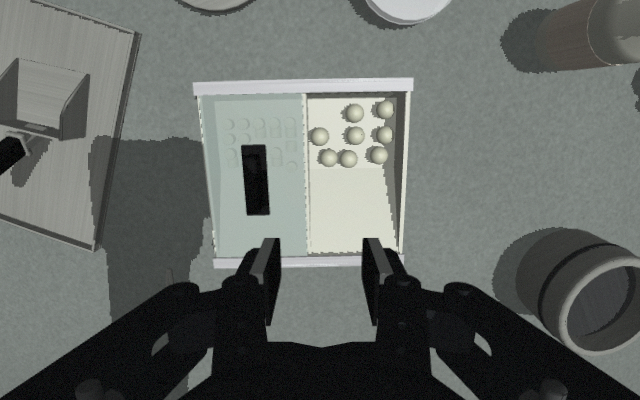

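```bash
python3 -c "
from h import *
go([.495,.2805,.175],0,27)"
```

```text
offset [-1.456, 0.086, -0.111] turn [0.604, 0.295, -0.055] rot deg 30.3
```

```bash

python3 -m pendant '{"offset":[[-1,0,-0.1],[-1,0,-0.1],[-1,0,-0.1],[-1,0,-0.1]],"turn":[[0,0,0],[0,0,0],[0,0,0],[0,0,0]]}'
python3 -c "
from h import *
go([.495,.2805,.175],0,27)"
```

```text
clock: 4.82
position: [0.5146, 0.199, 0.1924]
ee_rot: [0.561, -0.435, 0.437, -0.553]
ft_force: [0.6, -0.0, -0.2]
grip_width: 0.449
offset [-0.42, 0.083, 0.003] turn [0.606, 0.306, -0.06] rot deg 30.7
```

```bash

python3 -m pendant '{"offset":[[-0.14,0.03,0],[-0.28,0.06,0],[-0.42,0.083,0],[-0.42,0.083,0]],"turn":[[0.2,0.1,-0.02],[0.4,0.2,-0.04],[0.606,0.306,-0.06],[0.606,0.306,-0.06]]}'
python3 - <<'E'
from h import *
im,d,o=snap("wrist","w3")
print(o["position"],o["joint_pos"].round(2)); P=cloud("wrist",d,o)
m=(im.max(2)<60)&(P[...,0]>.48)&(P[...,0]<.58)&(abs(P[...,1]-.28)<.05)&(P[...,2]>.05)&(P[...,2]<.135)
u=np.mgrid[:400,:640][1]; 
q=P[m]; print(len(q))
for z in np.arange(.05,.135,.01):
    s=q[(q[:,2]>z)&(q[:,2]<z+.01)]; print(round(z,2),len(s),s.mean(0).round(4) if len(s) else 0, np.ptp(s[:,1]).round(4) if len(s) else 0)
E
```

```text
clock: 5.32
position: [0.4976, 0.2684, 0.176]
ee_rot: [-0.394, 0.374, -0.589, 0.598]
ft_force: [0.2, -0.6, -0.4]
grip_width: 0.453
[0.49762933 0.26836563 0.17596901] [-0.45  0.03 -0.3   2.    0.4   0.84 -2.52]
1268
0.05 50 [0.5586 0.2846 0.0557] 0.0119
0.06 64 [0.5545 0.2851 0.0651] 0.0141
0.07 74 [0.5494 0.2852 0.075 ] 0.0139
0.08 80 [0.5442 0.2854 0.0852] 0.0129
0.09 92 [0.5393 0.2854 0.0951] 0.0131
0.1 107 [0.5341 0.2855 0.1051] 0.0138
0.11 123 [0.5288 0.2854 0.1153] 0.0129
0.12 674 [0.5168 0.2868 0.1258] 0.0136
0.13 4 [0.5217 0.2875 0.1302] 0.0081
```

View pics/w3.png

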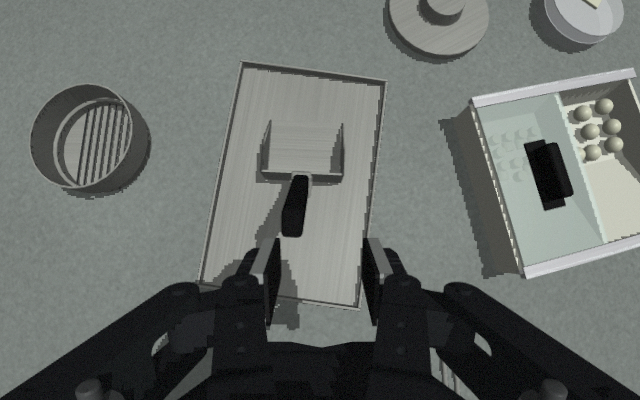

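```bash
python3 -c "
from h import *
go([.5395,.2853,.073],1,27)"
```

```text
offset [-0.07, 0.558, -0.009] turn [0.062, 0.024, 0.011] rot deg 3.0
```

```bash

python3 -m pendant '{"offset":[[-0.07,0.05,0],[-0.07,0.25,0],[-0.07,0.45,-0.01],[-0.07,0.555,-0.01],[-0.07,0.555,-0.01]],"turn":[[0.06,0.02,0.01],[0.06,0.02,0.01],[0.06,0.02,0.01],[0.06,0.02,0.01],[0.06,0.02,0.01]]}'
python3 -c "
from h import *
print(manip.get_obs()['joint_pos'].round(2))
go([.5395,.2853,.073],1,27)"
```

```text
clock: 6.0
position: [0.5374, 0.284, 0.0698]
ee_rot: [-0.378, 0.365, -0.597, 0.607]
ft_force: [-0.6, -0.2, 1.0]
grip_width: 0.451
[-1.12  0.24  0.42  2.07  0.41  0.53 -2.59]
offset [-0.006, -0.009, 0.017] turn [0.008, 0.009, 0.007] rot deg 0.6
```

```bash

python3 -m pendant '{"offset":[[0,0,0],[0,0,0],[0,0,0],[0,0,0]],"turn":[[0,0,0],[0,0,0],[0,0,0],[0,0,0]]}' 0 70
python3 - <<'E'
from h import *
o=manip.get_obs(); R=Rot.from_quat(o["ee_rot"])
print(R.as_matrix().round(3),o["joint_pos"].round(2)); print("up .2",R.inv().apply([0,0,.1])/.2)
E
```

```text
clock: 6.5
position: [0.5376, 0.284, 0.0707]
ee_rot: [-0.377, 0.365, -0.597, 0.607]
ft_force: [-5.6, -2.6, 7.9]
grip_width: 0.153
[[ 0.02   0.449  0.893]
 [-1.     0.003  0.021]
 [ 0.007 -0.894  0.449]] [-1.11  0.24  0.42  2.07  0.41  0.53 -2.59]
up .2 [ 0.00350454 -0.44680658  0.22439161]
```

```bash

python3 -m pendant '{"offset":[[0,-0.1,0.05],[0,-0.25,0.125],[0,-0.45,0.224],[0,-0.45,0.224]],"turn":[[0,0,0],[0,0,0],[0,0,0],[0,0,0]]}'
python3 - <<'E'
from h import *
im,d,o=snap("wrist","w4"); print(o["joint_pos"].round(2),o["position"])
R=Rot.from_quat(o["ee_rot"]).as_matrix()
P=(cloud("wrist",d,o)-o["position"])@R   # tool coords
np.savez("w4.npz",P=P,im=im)
# expected scoop points in tool coordinates given ideal grasp (grip at tool y -.0187, tool y = -handle dir)
hd=np.array([-np.cos(np.radians(63)),0,np.sin(np.radians(63))])
# scoop axes in tool: tool y=-hd ; tool x = -scoop y ; tool z = x cross y
ty=-hd; tx=np.array([0,-1,0]); tz=np.cross(tx,ty); M=np.c_[tx,ty,tz].T
g=np.array([-.067,0,.0868])
pts=dict(lipc=[.032,0,.002],lipL=[.032,.039,.002],lipR=[.032,-.039,.002],bwL=[-.032,.039,.036],bwR=[-.032,-.039,.036])
for k,v in pts.items():
    t=M@(np.array(v)-g)+[0,-.0187,0]; print(k,t.round(4),proj("wrist",[R@t+o["position"]],o).round(1))
E
```

```text
clock: 7.0
position: [0.5388, 0.2859, 0.1752]
ee_rot: [-0.374, 0.366, -0.597, 0.608]
ft_force: [-0.3, 0.8, -1.8]
grip_width: 0.156
[-1.13  0.08  0.42  1.98  0.39  0.76 -2.51] [0.53875434 0.2858791  0.17523121]
lipc [0.     0.1018 0.0497] [[320.8 131.6]]
lipL [-0.039   0.1018  0.0497] [[268.2 131.8]]
lipR [0.039  0.1018 0.0497] [[373.4 131.6]]
bwL [-0.039   0.0425  0.0081] [[255.8 209.7]]
bwR [0.039  0.0425 0.0081] [[386.  209.5]]
```

View pics/w4.png

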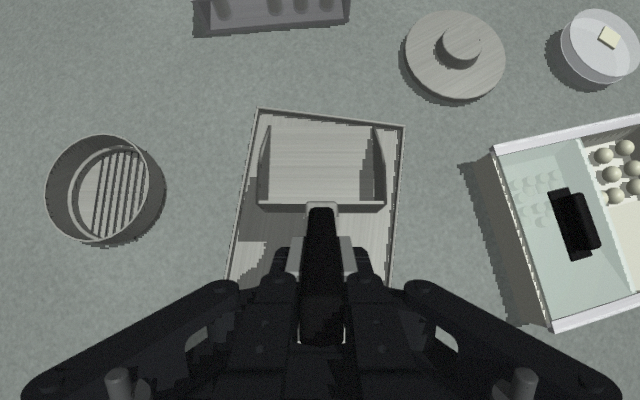

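```bash
python3 - <<'E'
from h import *
D=np.load("w4.npz");P=D["P"]
def plane(q):
    c=np.median(q,0); 
    for _ in range(3):
        s=np.linalg.svd(q-q.mean(0),full_matrices=False)[2][2]; e=(q-q.mean(0))@s; q=q[abs(e)<.003]
    return q.mean(0),s*np.sign(s[2] if abs(s[2])>.1 else 1),np.std((q-q.mean(0))@s)
q=P[138:188,285:362].reshape(-1,3); c,n,e=plane(q); print("floor",c,n,e)
print("expected normal (0,-.891,.454)->", "angle", np.degrees(np.arctan2(n[2],-n[1])))
# lip rows along center column
for u in (290,320,350):
    col=P[110:145,u]; print(u,[(110+i,col[i].round(3).tolist()) for i in range(8,24,2)])
# back wall top edge
for u in (275,365): print(u,[(r,P[r,u].round(3).tolist()) for r in range(194,214,2)])
E
```

```text
floor [0.00158579 0.08770287 0.02936405] [ 0.00296611 -0.85789043  0.51382411] 0.0006185298005315945
expected normal (0,-.891,.454)-> angle 30.9190400893092
290 [(118, [-0.034, 0.221, 0.056]), (120, [-0.033, 0.22, 0.054]), (122, [-0.033, 0.218, 0.052]), (124, [-0.033, 0.218, 0.049]), (126, [-0.023, 0.101, 0.054]), (128, [-0.023, 0.1, 0.053]), (130, [-0.022, 0.098, 0.051]), (132, [-0.022, 0.097, 0.05])]
320 [(118, [-0.001, 0.216, 0.056]), (120, [-0.001, 0.219, 0.054]), (122, [-0.001, 0.218, 0.051]), (124, [-0.001, 0.218, 0.049]), (126, [-0.001, 0.1, 0.054]), (128, [-0.001, 0.1, 0.052]), (130, [-0.001, 0.101, 0.051]), (132, [-0.001, 0.098, 0.05])]
350 [(118, [0.031, 0.209, 0.056]), (120, [0.031, 0.211, 0.054]), (122, [0.031, 0.216, 0.052]), (124, [0.032, 0.217, 0.049]), (126, [0.021, 0.101, 0.054]), (128, [0.021, 0.098, 0.053]), (130, [0.021, 0.099, 0.051]), (132, [0.021, 0.098, 0.05])]
275 [(194, [-0.032, 0.079, 0.008]), (196, [-0.032, 0.077, 0.007]), (198, [-0.032, 0.075, 0.006]), (200, [-0.032, 0.075, 0.005]), (202, [-0.027, 0.042, 0.013]), (204, [-0.027, 0.043, 0.011]), (206, [-0.028, 0.049, 0.008]), (208, [-0.029, 0.056, 0.005]), (210, [-0.031, 0.064, 0.001]), (212, [-0.032, 0.072, -0.003])]
365 [(194, [0.031, 0.077, 0.009]), (196, [0.031, 0.076, 0.007]), (198, [0.031, 0.077, 0.006]), (200, [0.031, 0.076, 0.005]), (202, [0.026, 0.042, 0.013]), (204, [0.026, 0.042, 0.012]), (206, [0.027, 0.048, 0.009]), (208, [0.028, 0.055, 0.005]), (210, [0.029, 0.063, 0.001]), (212, [0.03, 0.07, -0.003])]
```

```bash
cat >> h.py <<'E'
BOX=np.array([.5835,.0140,0]); BYAW=13.9
LIPT=np.array([0,.1022,.0535]); P0=31.
def boxpt(x,y,z):
    a=np.radians(BYAW); return BOX+[x*np.cos(a)-y*np.sin(a),x*np.sin(a)+y*np.cos(a),z]
def lip2tcp(L,yaw,p):
    a=np.radians(yaw);t=np.radians(P0+p); f=np.array([np.cos(a),np.sin(a),0]);l=np.array([-np.sin(a),np.cos(a),0])
    y=np.sin(t)*f-np.cos(t)*np.array([0,0,1.]); x=-l
    return np.asarray(L)-np.c_[x,y,np.cross(x,y)]@LIPT
def scoop(L,yaw,p,o=None): 
    print(np.round(L,3),"p",p,end=" "); go(lip2tcp(L,yaw,p),yaw,P0+p,o)
def lipnow():
    o=manip.get_obs();R=Rot.from_quat(o["ee_rot"]).as_matrix(); L=R@LIPT+o["position"]
    a=np.radians(BYAW);d=L-BOX; y=R[:,1]
    print("lip",L.round(4),"box x,y,z mm",np.round(1000*np.array([d[0]*np.cos(a)+d[1]*np.sin(a),-d[0]*np.sin(a)+d[1]*np.cos(a),d[2]]),1),"yaw",np.degrees(np.arctan2(-R[0,0],R[1,0])).round(1)+180,"p",round(np.degrees(np.arctan2(np.hypot(y[0],y[1])*np.sign(y[0]),-y[2]))-P0,1),"q",o["joint_pos"].round(2),"F",o["ft_force"].round(1))
E
python3 - <<'E'
from h import *
lipnow()
scoop([.60,.15,.12],5,-10); scoop(boxpt(-10,-46,.11),BYAW,-25)
E
```

```text
lip [0.6315 0.2868 0.1056] box x,y,z mm [112.1 253.3 105.6] yaw 1.1999999999999886 p -4.2 q [-1.13  0.08  0.41  1.98  0.39  0.76 -2.51] F [ 0.3  0.1 -1.9]
[0.6  0.15 0.12] p -10 offset [0.712, -0.162, -0.068] turn [-0.128, -0.076, 0.04] rot deg 6.9
[  1.927 -47.041   0.11 ] p -25 offset [236.793, 1.582, 1.26] turn [-0.459, -0.272, 0.085] rot deg 24.3
```

```bash

python3 -m pendant '{"offset":[[0.25,-0.06,0],[0.5,-0.12,-0.03],[0.75,-0.16,-0.06],[0.95,-0.16,-0.06],[0.95,-0.16,-0.06]],"turn":[[-0.04,-0.02,0],[-0.08,-0.05,0.02],[-0.12,-0.07,0.04],[-0.12,-0.07,0.04],[-0.12,-0.07,0.04]]}' 0 120
python3 - <<'E'
from h import *
lipnow()
scoop(boxpt(-.010,-.046,.10),BYAW,-25)
E
```

```text
clock: 7.68
position: [0.5159, 0.0914, 0.1956]
ee_rot: [-0.414, 0.384, -0.56, 0.606]
ft_force: [0.1, 0.6, -1.2]
grip_width: 0.149
lip [0.6026 0.0984 0.1198] box x,y,z mm [ 38.8  77.3 119.8] yaw 4.5 p -9.7 q [-0.96 -0.2   0.59  2.11  0.28  0.85 -2.  ] F [ 0.1  0.6 -1.2]
[ 0.585 -0.033  0.1  ] p -25 offset [0.7, -0.011, -0.017] turn [-0.339, -0.205, 0.047] rot deg 17.9
```

```bash

python3 -m pendant '{"offset":[[0.25,0,0],[0.5,-0.01,-0.01],[0.7,-0.01,-0.017],[0.7,-0.01,-0.017],[0.7,-0.01,-0.017]],"turn":[[-0.11,-0.07,0.01],[-0.22,-0.14,0.03],[-0.339,-0.205,0.047],[-0.339,-0.205,0.047],[-0.339,-0.205,0.047]]}'
python3 - <<'E'
from h import *
lipnow()
im,d,o=snap("wrist"); R=Rot.from_quat(o["ee_rot"]).as_matrix(); W=cloud("wrist",d,o); P=(W-o["position"])@R
q=P[138:188,285:362].reshape(-1,3); 
for _ in range(3):
    s=np.linalg.svd(q-q.mean(0),full_matrices=False)[2][2]; q=q[abs((q-q.mean(0))@s)<.003]
s*=np.sign(s[2]); print("floor ang",np.degrees(np.arctan2(s[2],-s[1])))
print([(r,P[r,320].round(4).tolist()) for r in range(118,134,2)])
# balls: high points z>.012 in trough
a=np.radians(BYAW); dd=W-BOX; bx=dd[...,0]*np.cos(a)+dd[...,1]*np.sin(a); by=-dd[...,0]*np.sin(a)+dd[...,1]*np.cos(a)
m=((bx>0)&(bx<.074)&(by>-.088)&(by<-.004)&(W[...,2]>.016)&(W[...,2]<.03)).astype(np.uint8)
n,lab,st,ct=cv2.connectedComponentsWithStats(m)
for i in range(1,n):
    if st[i,4]>20: print(st[i,4],(1000*bx[lab==i].mean()).round(),(1000*by[lab==i].mean()).round())
cv2.imwrite("pics/w5.png",im[:,:,::-1])
for (x,z,p) in [(-.008,.040,-25),(-.008,.012,-25),(.005,.005,-23),(.02,.0035,-20),(.03,.0035,-16),(.045,.0035,-10),(.06,.0035,-5),(.070,.004,-2),(.071,.005,0)]: scoop(boxpt(x,-.046,z),BYAW,p)
E
```

```text
clock: 8.3
position: [0.5226, -0.0475, 0.1948]
ee_rot: [-0.528, 0.413, -0.458, 0.585]
ft_force: [-0.7, -0.1, -0.5]
grip_width: 0.143
lip [ 0.5845 -0.0323  0.0987] box x,y,z mm [-10.2 -45.2  98.7] yaw 13.900000000000006 p -25.1 q [-0.92  0.06  0.98  1.9  -0.09  1.12 -1.23] F [-0.7 -0.1 -0.5]
floor ang 31.30942586947418
[(118, [-0.0011, 0.1965, 0.0562]), (120, [-0.0011, 0.1946, 0.0543]), (122, [-0.0011, 0.193, 0.0524]), (124, [-0.0011, 0.1921, 0.0505]), (126, [-0.0009, 0.0999, 0.0537]), (128, [-0.0009, 0.0995, 0.0523]), (130, [-0.0009, 0.0995, 0.0508]), (132, [-0.0009, 0.0969, 0.0496])]
271 60.0 -77.0
261 57.0 -47.0
270 35.0 -15.0
270 35.0 -49.0
273 36.0 -78.0
243 16.0 -72.0
241 14.0 -23.0
251 13.0 -42.0
[ 0.587 -0.033  0.04 ] p -25 offset [0.007, 0.295, -0.021] turn [0.002, 0.001, -0.0] rot deg 0.1
[ 0.587 -0.033  0.012] p -25 offset [0.007, 0.434, -0.035] turn [0.002, 0.001, -0.0] rot deg 0.1
[ 0.599 -0.029  0.005] p -23 offset [0.007, 0.485, 0.008] turn [0.046, 0.001, -0.0] rot deg 2.1
[ 0.614 -0.026  0.004] p -20 offset [0.007, 0.516, 0.056] turn [0.113, 0.001, -0.0] rot deg 5.1
[ 0.624 -0.023  0.004] p -16 offset [0.007, 0.544, 0.073] turn [0.202, 0.001, -0.001] rot deg 9.1
[ 0.638 -0.02   0.004] p -10 offset [0.007, 0.59, 0.101] turn [0.335, 0.001, -0.001] rot deg 15.1
[ 0.653 -0.016  0.004] p -5 offset [0.007, 0.634, 0.14] turn [0.446, 0.001, -0.001] rot deg 20.1
[ 0.663 -0.014  0.004] p -2 offset [0.007, 0.659, 0.17] turn [0.513, 0.001, -0.001] rot deg 23.1
[ 0.663 -0.014  0.005] p 0 offset [0.007, 0.671, 0.163] turn [0.557, 0.001, -0.001] rot deg 25.1
```

View pics/w5.png

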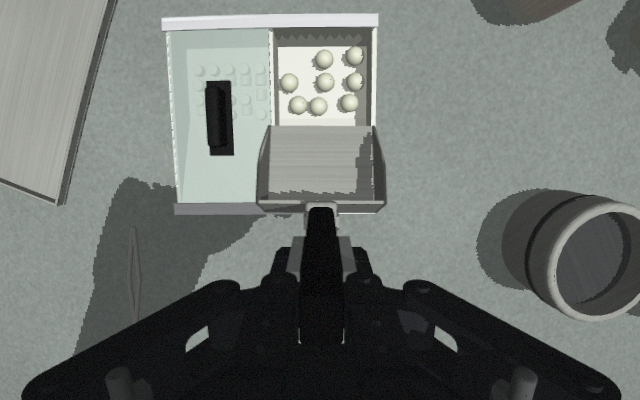

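```bash

python3 -m pendant '{"offset":[[0.007,0.15,-0.01],[0.007,0.295,-0.02],[0.007,0.38,-0.03],[0.007,0.43,-0.035],[0.007,0.43,-0.035]],"turn":[[0,0,0],[0,0,0],[0,0,0],[0,0,0],[0,0,0]]}'
python3 - <<'E'
from h import *
lipnow()
for (x,z,p) in [(.005,.004,-23),(.02,.003,-20),(.03,.003,-16),(.045,.003,-10),(.06,.003,-5),(.070,.003,-2),(.073,.004,0)]: scoop(boxpt(x,-.046,z),BYAW,p)
E
```

```text
clock: 8.98
position: [0.5253, -0.0475, 0.1092]
ee_rot: [-0.527, 0.412, -0.457, 0.586]
ft_force: [0.0, 0.0, -0.5]
grip_width: 0.145
lip [ 0.5872 -0.032   0.0132] box x,y,z mm [ -7.4 -45.5  13.2] yaw 14.0 p -25.0 q [-0.84  0.22  0.96  1.99 -0.27  0.94 -1.08] F [ 0.   0.  -0.5]
[ 0.599 -0.029  0.004] p -23 offset [0.002, 0.062, 0.039] turn [0.045, 0.002, -0.001] rot deg 2.0
[ 0.614 -0.026  0.003] p -20 offset [0.002, 0.09, 0.088] turn [0.111, 0.002, -0.001] rot deg 5.0
[ 0.624 -0.023  0.003] p -16 offset [0.002, 0.118, 0.104] turn [0.2, 0.002, -0.001] rot deg 9.0
[ 0.638 -0.02   0.003] p -10 offset [0.002, 0.165, 0.132] turn [0.333, 0.002, -0.001] rot deg 15.0
[ 0.653 -0.016  0.003] p -5 offset [0.002, 0.208, 0.171] turn [0.445, 0.002, -0.001] rot deg 20.0
[ 0.663 -0.014  0.003] p -2 offset [0.002, 0.236, 0.201] turn [0.511, 0.002, -0.001] rot deg 23.0
[ 0.665 -0.013  0.004] p 0 offset [0.002, 0.249, 0.204] turn [0.556, 0.002, -0.001] rot deg 25.0
```

```bash

python3 -m pendant '{"offset":[[0,0.06,0.04],[0,0.075,0.065],[0,0.09,0.088],[0,0.105,0.096],[0,0.118,0.104],[0,0.14,0.118],[0,0.165,0.132],[0,0.186,0.151]],"turn":[[0.045,0,0],[0.08,0,0],[0.11,0,0],[0.155,0,0],[0.2,0,0],[0.267,0,0],[0.333,0,0],[0.39,0,0]]}'
python3 - <<'E'
from h import *
lipnow()
for (x,z,p) in [(.06,.003,-5),(.066,.003,-3),(.071,.003,-1),(.074,.003,0),(.074,.010,4),(.073,.018,8),(.072,.03,12)]: scoop(boxpt(x,-.046,z),BYAW,p)
E
```

```text
clock: 9.98
position: [0.5628, -0.0412, 0.0808]
ee_rot: [-0.427, 0.335, -0.518, 0.661]
ft_force: [-22.5, -4.9, 47.6]
grip_width: 0.144
lip [ 0.651  -0.0195  0.0095] box x,y,z mm [ 57.4 -48.8   9.5] yaw 13.800000000000011 p -6.8 q [-0.76  0.13  0.88  2.18 -0.5   0.52 -0.84] F [-22.5  -4.9  47.6]
[ 0.653 -0.016  0.003] p -5 offset [-0.013, 0.043, -0.017] turn [0.039, -0.002, 0.001] rot deg 1.8
[ 0.659 -0.015  0.003] p -3 offset [-0.013, 0.066, -0.007] turn [0.083, -0.002, 0.001] rot deg 3.8
[ 0.663 -0.014  0.003] p -1 offset [-0.013, 0.087, -0.002] turn [0.128, -0.002, 0.001] rot deg 5.8
[ 0.666 -0.013  0.003] p 0 offset [-0.013, 0.099, 0.004] turn [0.15, -0.002, 0.001] rot deg 6.8
[ 0.666 -0.013  0.01 ] p 4 offset [-0.013, 0.091, -0.014] turn [0.239, -0.002, 0.001] rot deg 10.8
[ 0.665 -0.013  0.018] p 8 offset [-0.013, 0.078, -0.033] turn [0.328, -0.002, 0.001] rot deg 14.8
[ 0.664 -0.013  0.03 ] p 12 offset [-0.013, 0.05, -0.042] turn [0.417, -0.002, 0.001] rot deg 18.8
```

```bash
cat >> h.py <<'E'
def bowl(name=None,r0=138,r1=188):
    im,d,o=snap("wrist",name); R=Rot.from_quat(o["ee_rot"]).as_matrix(); W=cloud("wrist",d,o); P=(W-o["position"])@R
    q=P[r0:r1,285:362].reshape(-1,3)
    for _ in range(6):
        c=np.median(q,0); s=np.linalg.svd(q-q.mean(0),full_matrices=False)[2][2]; e=(q-q.mean(0))@s; q=q[abs(e)<max(.0015,1.5*e.std())]
    s*=np.sign(s[2]); print("floor ang",np.degrees(np.arctan2(s[2],-s[1])),len(q))
    return im,W,P
E
python3 - <<'E'
from h import *
im,W,P=bowl("w6")
print([(r,P[r,320].round(4).tolist()) for r in range(112,136,2)])
E
```

```text
floor ang 31.342765015205433 2869
[(112, [-0.0007, 0.0933, 0.064]), (114, [-0.0007, 0.0923, 0.0626]), (116, [-0.0007, 0.0932, 0.0612]), (118, [-0.0007, 0.0921, 0.0599]), (120, [-0.0008, 0.094, 0.0584]), (122, [-0.0008, 0.0936, 0.057]), (124, [-0.0008, 0.0964, 0.0555]), (126, [-0.0007, 0.088, 0.0546]), (128, [-0.0007, 0.0871, 0.0533]), (130, [-0.0007, 0.0844, 0.0521]), (132, [-0.0007, 0.0841, 0.0507]), (134, [-0.0007, 0.0826, 0.0495])]
```

View pics/w6.png

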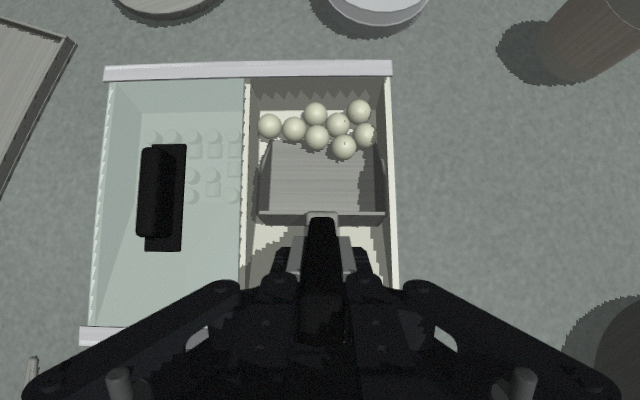

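```bash
python3 - <<'E'
from h import *
P4=np.load("w4.npz")["P"]
im,W,P=bowl(None,165,200)
for nm,Q,r in (("old",P4,(150,190)),("new",P,(165,200))):
    q=Q[r[0]:r[1],285:362].reshape(-1,3)
    for _ in range(8):
        s=np.linalg.svd(q-q.mean(0),full_matrices=False)[2][2]; e=(q-q.mean(0))@s; q=q[abs(e)<max(.0012,1.5*e.std())]
    s*=np.sign(s[2]); print(nm,s.round(3),"d",(q.mean(0)@s).round(4),len(q))
    for u in (285,355): print(u,[(v,Q[v,u].round(3).tolist()) for v in range(196,226,2)])
print(W[180,320],W[200,320]); lipnow()
E
```

```text
floor ang 31.395083798118943 2340
old [ 0.003 -0.893  0.45 ] d -0.0651 2570
285 [(196, [-0.025, 0.078, 0.007]), (198, [-0.025, 0.075, 0.006]), (200, [-0.025, 0.074, 0.005]), (202, [-0.021, 0.041, 0.013]), (204, [-0.021, 0.041, 0.012]), (206, [-0.022, 0.049, 0.008]), (208, [-0.023, 0.058, 0.004]), (210, [-0.024, 0.063, 0.001]), (212, [-0.025, 0.072, -0.003]), (214, [-0.037, 0.174, -0.039]), (216, [-0.037, 0.172, -0.04]), (218, [-0.037, 0.171, -0.042]), (220, [-0.036, 0.169, -0.043]), (222, [-0.037, 0.171, -0.046]), (224, [-0.037, 0.169, -0.048])]
355 [(196, [0.024, 0.077, 0.007]), (198, [0.024, 0.076, 0.006]), (200, [0.024, 0.073, 0.005]), (202, [0.02, 0.041, 0.013]), (204, [0.02, 0.041, 0.012]), (206, [0.021, 0.047, 0.009]), (208, [0.022, 0.055, 0.005]), (210, [0.023, 0.062, 0.002]), (212, [0.024, 0.071, -0.003]), (214, [0.035, 0.172, -0.038]), (216, [0.035, 0.173, -0.04]), (218, [0.035, 0.172, -0.042]), (220, [0.035, 0.17, -0.044]), (222, [0.035, 0.17, -0.046]), (224, [0.035, 0.168, -0.047])]
new [ 0.    -0.854  0.52 ] d -0.0628 2253
285 [(196, [-0.025, 0.077, 0.007]), (198, [-0.025
[... 412 characters left out ...]
 -0.01])]
355 [(196, [0.024, 0.078, 0.007]), (198, [0.024, 0.077, 0.006]), (200, [0.024, 0.076, 0.004]), (202, [0.024, 0.076, 0.003]), (204, [0.023, 0.073, 0.002]), (206, [0.024, 0.074, 0.001]), (208, [0.024, 0.074, -0.001]), (210, [0.024, 0.073, -0.002]), (212, [0.02, 0.039, 0.008]), (214, [0.02, 0.037, 0.007]), (216, [0.02, 0.042, 0.004]), (218, [0.021, 0.048, 0.001]), (220, [0.021, 0.052, -0.002]), (222, [0.022, 0.059, -0.006]), (224, [0.023, 0.063, -0.009])]
[ 0.61135377 -0.02847129  0.01134162] [ 0.59719516 -0.03192793  0.01271291]
lip [ 0.6512 -0.0195  0.0093] box x,y,z mm [ 57.7 -48.8   9.3] yaw 13.800000000000011 p -6.7 q [-0.76  0.14  0.88  2.18 -0.5   0.52 -0.84] F [-7.3 -4.7 27.4]
```

```bash
sed -i 's/^LIPT=.*/LIPT=np.array([0,.1013,.0427]); P0=31.4/' h.py; python3 - <<'E'
from h import *
lipnow()
o=manip.get_obs();R=Rot.from_quat(o["ee_rot"]).as_matrix(); print("heel",R@np.array([0,.068,-.012])+o["position"])
for (x,z,p) in [(.048,.008,-8),(.048,.003,-10),(.06,.003,-7),(.066,.003,-4),(.071,.003,-3),(.074,.004,-1)]: scoop(boxpt(x,-.046,z),BYAW,p)
E
```

```text
lip [ 0.6413 -0.0219  0.0057] box x,y,z mm [ 47.5 -48.7   5.7] yaw 13.800000000000011 p -7.1 q [-0.76  0.14  0.88  2.18 -0.5   0.52 -0.84] F [-7.3 -4.7 27.4]
heel [ 0.57957723 -0.03702268  0.01352451]
[ 0.641 -0.019  0.008] p -8 offset [-0.013, -0.013, 0.015] turn [-0.02, -0.003, 0.002] rot deg 0.9
[ 0.641 -0.019  0.003] p -10 offset [-0.013, 0.003, 0.023] turn [-0.064, -0.003, 0.002] rot deg 2.9
[ 0.653 -0.016  0.003] p -7 offset [-0.013, 0.038, 0.05] turn [0.003, -0.002, 0.002] rot deg 0.2
[ 0.659 -0.015  0.003] p -4 offset [-0.013, 0.063, 0.052] turn [0.069, -0.002, 0.002] rot deg 3.1
[ 0.663 -0.014  0.003] p -3 offset [-0.013, 0.077, 0.066] turn [0.092, -0.002, 0.002] rot deg 4.1
[ 0.666 -0.013  0.004] p -1 offset [-0.013, 0.088, 0.065] turn [0.136, -0.002, 0.002] rot deg 6.1
```

```bash

python3 -m pendant '{"offset":[[-0.013,-0.004,0.018],[-0.013,0.013,0.034],[-0.013,0.034,0.046],[-0.013,0.056,0.051],[-0.013,0.071,0.064],[-0.013,0.083,0.066],[-0.013,0.083,0.066]],"turn":[[-0.04,0,0],[-0.02,0,0],[0.02,0,0],[0.069,0,0],[0.1,0,0],[0.136,0,0],[0.136,0,0]]}'
python3 - <<'E'
from h import *
lipnow()
im,W,P=bowl("w7",165,200)
print([(v,P[v,285].round(3).tolist()) for v in range(202,226,2)])
a=np.radians(BYAW); dd=W-BOX; bx=dd[...,0]*np.cos(a)+dd[...,1]*np.sin(a); by=-dd[...,0]*np.sin(a)+dd[...,1]*np.cos(a)
m=((bx>0)&(bx<.078)&(by>-.088)&(by<-.004)&(W[...,2]>.0175)&(W[...,2]<.05)&(im.min(2)>120)).astype(np.uint8)
n,lab,st,ct=cv2.connectedComponentsWithStats(m)
for i in range(1,n):
    if st[i,4]>20: print(st[i].tolist(),(1000*bx[lab==i].mean()).round(),(1000*by[lab==i].mean()).round(),(1000*W[lab==i][:,2].max()).round())
E
```

```text
clock: 10.95
position: [0.578, -0.0354, 0.0702]
ee_rot: [-0.39, 0.309, -0.536, 0.682]
ft_force: [-46.3, -6.4, 44.7]
grip_width: 0.148
lip [ 0.6635 -0.0144  0.0043] box x,y,z mm [ 70.8 -46.8   4.3] yaw 13.599999999999994 p -1.1 q [-0.65  0.15  0.77  2.23 -0.76  0.4  -0.59] F [-46.3  -6.4  44.7]
floor ang 152.42100491030794 1065
[(202, [-0.025, 0.074, 0.004]), (204, [-0.025, 0.074, 0.002]), (206, [-0.025, 0.073, 0.001]), (208, [-0.025, 0.074, -0.001]), (210, [-0.021, 0.038, 0.009]), (212, [-0.021, 0.038, 0.008]), (214, [-0.021, 0.04, 0.006]), (216, [-0.022, 0.045, 0.003]), (218, [-0.023, 0.051, 0.0]), (220, [-0.023, 0.055, -0.003]), (222, [-0.024, 0.061, -0.006]), (224, [-0.025, 0.069, -0.011])]
[252, 100, 136, 5, 289] 77.0 -44.0 50.0
[265, 124, 26, 23, 439] 65.0 -17.0 32.0
[305, 129, 23, 23, 398] 63.0 -44.0 26.0
[351, 129, 22, 22, 382] 63.0 -74.0 27.0
[328, 141, 23, 23, 407] 55.0 -59.0 26.0
[284, 143, 23, 24, 418] 53.0 -29.0 26.0
[352, 153, 20, 23, 363] 46.0 -74.0 26.0
[307, 155, 23, 24, 426] 44.0 -45.0 26.0
[330, 167, 23, 24, 427] 35.0 -60.0 26.0
[258, 210, 50, 4, 170] 9.0 -24.0 50.0
[334, 210, 50, 3, 143] 10.0 -69.0 43.0
```

View pics/w7.png

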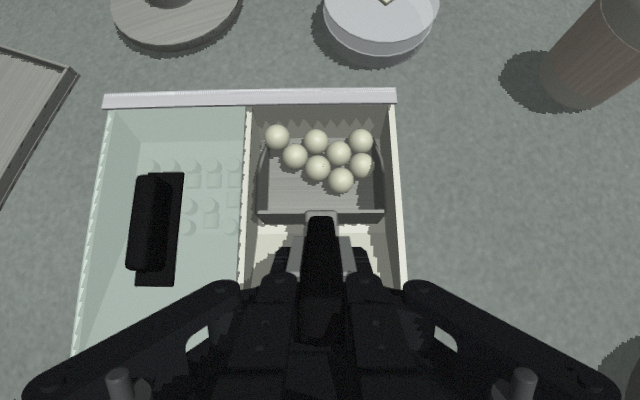

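```bash
python3 - <<'E'
from h import *
for (x,z,p) in [(.068,.009,2),(.068,.016,6),(.069,.024,10),(.069,.034,12),(.068,.05,13),(.066,.08,13),(.06,.12,13)]: scoop(boxpt(x,-.046,z),BYAW,p)
E
```

```text
[ 0.661 -0.014  0.009] p 2 offset [-0.003, -0.015, -0.027] turn [0.069, -0.007, -0.001] rot deg 3.1
[ 0.661 -0.014  0.016] p 6 offset [-0.003, -0.028, -0.043] turn [0.158, -0.007, -0.0] rot deg 7.1
[ 0.662 -0.014  0.024] p 10 offset [-0.003, -0.039, -0.051] turn [0.246, -0.007, -0.0] rot deg 11.1
[ 0.662 -0.014  0.034] p 12 offset [-0.003, -0.071, -0.042] turn [0.291, -0.007, -0.0] rot deg 13.1
[ 0.661 -0.014  0.05 ] p 13 offset [-0.003, -0.137, -0.014] turn [0.313, -0.007, -0.0] rot deg 14.1
[ 0.659 -0.015  0.08 ] p 13 offset [-0.003, -0.272, 0.054] turn [0.313, -0.007, -0.0] rot deg 14.1
[ 0.653 -0.016  0.12 ] p 13 offset [-0.004, -0.46, 0.129] turn [0.313, -0.007, -0.0] rot deg 14.1
```

```bash

python3 -m pendant '{"offset":[[-0.003,-0.01,-0.02],[-0.003,-0.015,-0.027],[-0.003,-0.028,-0.043],[-0.003,-0.039,-0.051],[-0.003,-0.071,-0.042],[-0.003,-0.105,-0.03],[-0.003,-0.137,-0.014],[-0.003,-0.205,0.02],[-0.003,-0.272,0.054],[-0.003,-0.36,0.09],[-0.003,-0.46,0.129],[-0.003,-0.46,0.129]],"turn":[[0.03,0,0],[0.069,0,0],[0.158,0,0],[0.246,0,0],[0.291,0,0],[0.3,0,0],[0.313,0,0],[0.313,0,0],[0.313,0,0],[0.313,0,0],[0.313,0,0],[0.313,0,0]]}'
python3 - <<'E'
from h import *
lipnow()
im,W,P=bowl("w8",150,190)
# bright balls anywhere: in tool coords above the bowl
n=np.array([0,-.854,.52])
hgt=P@n+.0628
m=((hgt>.010)&(hgt<.045)&(P[...,2]>-.005)&(P[...,2]<.06)&(abs(P[...,0])<.04)&(im.min(2)>110)).astype(np.uint8)
k,lab,st,ct=cv2.connectedComponentsWithStats(m)
for i in range(1,k):
    if st[i,4]>20: print("bowl",st[i].tolist(),P[lab==i].mean(0).round(3),hgt[lab==i].max().round(3))
a=np.radians(BYAW); dd=W-BOX; bx=dd[...,0]*np.cos(a)+dd[...,1]*np.sin(a); by=-dd[...,0]*np.sin(a)+dd[...,1]*np.cos(a)
m=((bx>-.08)&(bx<.078)&(by>-.088)&(by<-.004)&(W[...,2]<.035)).astype(np.uint8)
m=m&(W[...,2]>np.where(bx>.002,.014,.017+(.002-bx)*.43))
k,lab,st,ct=cv2.connectedComponentsWithStats(m)
for i in range(1,k):
    if st[i,4]>20: print("box",st[i].tolist(),(1000*bx[lab==i].mean()).round(),(1000*by[lab==i].mean()).round())
go(manip.get_obs()["position"],0,40)
E
```

```text
clock: 12.5
position: [0.5545, -0.0419, 0.1634]
ee_rot: [-0.303, 0.24, -0.57, 0.725]
ft_force: [0.2, -0.3, -3.2]
grip_width: 0.145
lip [ 0.6531 -0.0181  0.1212] box x,y,z mm [ 59.9 -47.8 121.2] yaw 13.599999999999994 p 13.1 q [-0.44 -0.21  0.57  2.37 -0.67  0.27 -0.58] F [ 0.2 -0.3 -3.2]
floor ang 62.08910485810593 1422
bowl [377, 149, 6, 18, 23] [0.038 0.065 0.036] 0.033
bowl [260, 151, 5, 16, 29] [-0.038  0.064  0.036] 0.031
bowl [326, 158, 23, 23, 420] [0.011 0.071 0.028] 0.021
bowl [272, 167, 26, 23, 450] [-0.024  0.068  0.022] 0.02
bowl [298, 167, 26, 23, 445] [-0.006  0.068  0.022] 0.021
bowl [350, 167, 21, 23, 350] [0.026 0.068 0.023] 0.02
bowl [324, 183, 27, 24, 447] [0.011 0.062 0.013] 0.02
bowl [258, 192, 68, 22, 956] [-0.016  0.055  0.008] 0.045
bowl [329, 192, 55, 44, 496] [0.022 0.048 0.008] 0.045
offset [0.0, 0.0, 0.0] turn [-0.098, 0.221, -0.205] rot deg 14.3
```

View pics/w8.png

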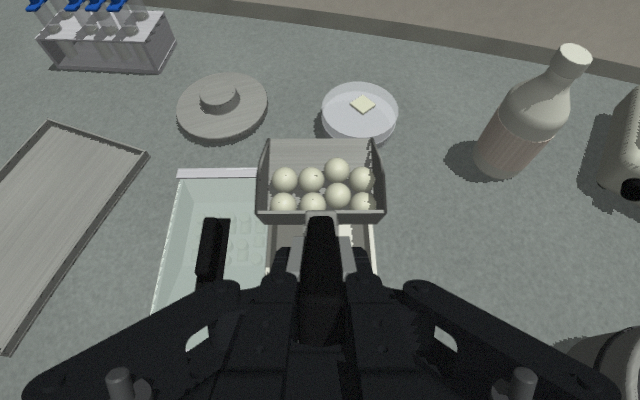

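```bash
python3 - <<'E'
from h import *
for f in (.5,1):
    L=np.array([.653,-.018,.121])*(1-f)+f*np.array([.512,-.309,.145]); scoop(L,13.6*(1-f),13)
E
```

```text
[ 0.582 -0.164  0.133] p 13 offset [0.566, -0.404, -0.316] turn [-0.001, 0.105, -0.108] rot deg 6.8
[ 0.512 -0.309  0.145] p 13 offset [1.131, -0.8, -0.631] turn [-0.0, 0.213, -0.214] rot deg 13.6
```

```bash

python3 -m pendant '{"offset":[[0.02,-0.014,-0.011],[0.07,-0.05,-0.04],[0.15,-0.107,-0.084],[0.24,-0.17,-0.134],[0.33,-0.236,-0.184],[0.42,-0.3,-0.234],[0.5,-0.357,-0.28],[0.55,-0.393,-0.307],[0.566,-0.404,-0.316]],"turn":[[0,0,0],[0,0.012,-0.012],[0,0.03,-0.03],[0,0.045,-0.045],[0,0.06,-0.06],[0,0.075,-0.075],[0,0.09,-0.09],[0,0.1,-0.1],[0,0.105,-0.107]]}'
python3 - <<'E'
from h import *
lipnow(); scoop([.512,-.309,.145],0,13)
E
```

```text
clock: 13.68
position: [0.4816, -0.1764, 0.1756]
ee_rot: [-0.289, 0.257, -0.612, 0.689]
ft_force: [0.8, -0.6, -3.8]
grip_width: 0.145
lip [ 0.5824 -0.1644  0.1332] box x,y,z mm [ -44.  -172.9  133.2] yaw 6.699999999999989 p 13.1 q [-0.22 -0.35  0.7   2.4  -0.54  0.42 -0.49] F [ 0.8 -0.6 -3.8]
[ 0.512 -0.309  0.145] p 13 offset [0.617, -0.344, -0.265] turn [-0.001, 0.106, -0.106] rot deg 6.7
```

```bash
python3 - <<'E'
from h import *
scoop([.515,-.312,.145],12,13)
E
```

```text
[ 0.515 -0.312  0.145] p 13 offset [0.739, -0.336, -0.257] turn [-0.001, -0.084, 0.081] rot deg 5.3
```

```bash

python3 -m pendant '{"offset":[[0.025,-0.011,-0.009],[0.08,-0.036,-0.028],[0.17,-0.077,-0.06],[0.27,-0.123,-0.094],[0.37,-0.168,-0.13],[0.47,-0.214,-0.163],[0.57,-0.259,-0.2],[0.66,-0.3,-0.23],[0.72,-0.327,-0.25],[0.739,-0.336,-0.257],[0.739,-0.336,-0.257]],"turn":[[0,0,0],[0,-0.01,0.01],[0,-0.02,0.02],[0,-0.03,0.03],[0,-0.04,0.04],[0,-0.05,0.05],[0,-0.06,0.06],[0,-0.07,0.07],[0,-0.08,0.08],[0,-0.084,0.081],[0,-0.084,0.081]]}'
python3 - <<'E'
from h import *
lipnow()
o=manip.get_obs()
D=snap("top","t9")
im,d,_=D; P=cloud("top",d)
m=(abs(P[...,2]-.082)<.006)&(abs(P[...,0]-.532)<.065)&(abs(P[...,1]+.309)<.065); q=P[m]
u=np.argwhere(m); print(len(q)); A=np.c_[2*q[:,:2],np.ones(len(q))]; s=np.linalg.lstsq(A,(q[:,:2]**2).sum(1),rcond=None)[0]; print("jar top",s[:2],np.sqrt(s[2]+s[0]**2+s[1]**2))
im,W,P=bowl("w9",150,190)
m=(abs(W[...,2]-.082)<.004)&(abs(W[...,0]-.532)<.065)&(abs(W[...,1]+.309)<.065); q=W[m]; print("wrist",len(q))
if len(q)>30:
    A=np.c_[2*q[:,:2],np.ones(len(q))]; s=np.linalg.lstsq(A,(q[:,:2]**2).sum(1),rcond=None)[0]; print(s[:2],np.sqrt(s[2]+s[0]**2+s[1]**2))
D=np.load("top0.npz");im,d=D["im"],D["d"]
c=im[205:275,360:430]; 
E
```

```text
clock: 15.05
position: [0.4155, -0.3338, 0.1867]
ee_rot: [-0.302, 0.244, -0.58, 0.716]
ft_force: [-0.6, -0.6, -3.5]
grip_width: 0.144
lip [ 0.5146 -0.3128  0.144 ] box x,y,z mm [-145.4 -300.7  144. ] yaw 12.0 p 12.9 q [-0.28 -0.06  1.32  2.17 -0.89  0.92  0.23] F [-0.6 -0.6 -3.5]
268
jar top [ 0.53206477 -0.30879019] 0.053205027304481144
floor ang 63.7067203414864 1465
wrist 532
[ 0.53072042 -0.30985246] 0.05241447265182096
```

```bash
python3 - <<'E'
from h import *
for z,p in [(.12,6),(.10,0),(.09,-6),(.087,-12),(.086,-20),(.086,-28),(.086,-36),(.088,-44)]: scoop([.518,-.312,z],12,p)
E
```

```text
[ 0.518 -0.312  0.12 ] p 6 offset [0.004, 0.076, -0.012] turn [-0.155, 0.0, 0.0] rot deg 7.0
[ 0.518 -0.312  0.1  ] p 0 offset [0.004, 0.135, -0.026] turn [-0.289, 0.0, 0.0] rot deg 13.0
[ 0.518 -0.312  0.09 ] p -6 offset [0.004, 0.164, -0.004] turn [-0.422, 0.0, 0.0] rot deg 19.0
[ 0.518 -0.312  0.087] p -12 offset [0.004, 0.174, 0.043] turn [-0.555, 0.0, 0.0] rot deg 25.0
[ 0.518 -0.312  0.086] p -20 offset [0.004, 0.185, 0.116] turn [-0.733, 0.0, 0.0] rot deg 33.0
[ 0.518 -0.312  0.086] p -28 offset [0.004, 0.204, 0.19] turn [-0.911, 0.0, 0.0] rot deg 41.0
[ 0.518 -0.312  0.086] p -36 offset [0.004, 0.233, 0.261] turn [-1.089, 0.0, 0.0] rot deg 49.0
[ 0.518 -0.312  0.088] p -44 offset [0.004, 0.264, 0.334] turn [-1.266, 0.0, 0.0] rot deg 57.0
```

```bash

python3 -m pendant '{"offset":[[0.004,0.04,-0.006],[0.004,0.076,-0.012],[0.004,0.105,-0.019],[0.004,0.135,-0.026],[0.004,0.15,-0.015],[0.004,0.164,-0.004],[0.004,0.17,0.02],[0.004,0.174,0.043],[0.004,0.18,0.08],[0.004,0.185,0.116],[0.004,0.185,0.116],[0.004,0.185,0.116]],"turn":[[-0.07,0,0],[-0.155,0,0],[-0.22,0,0],[-0.289,0,0],[-0.355,0,0],[-0.422,0,0],[-0.49,0,0],[-0.555,0,0],[-0.64,0,0],[-0.733,0,0],[-0.733,0,0],[-0.733,0,0]]}'
python3 - <<'E'
from h import *
lipnow()
for z,p in [(.086,-28),(.086,-36),(.088,-44)]: scoop([.518,-.312,z],12,p)
E
```

```text
clock: 16.65
position: [0.457, -0.3249, 0.1769]
ee_rot: [-0.492, 0.398, -0.488, 0.602]
ft_force: [0.3, -0.6, -1.6]
grip_width: 0.147
lip [ 0.5177 -0.312   0.0862] box x,y,z mm [-142.2 -300.7   86.2] yaw 12.0 p -19.9 q [-0.41  0.26  1.19  1.87 -0.46  1.1  -0.4 ] F [ 0.3 -0.6 -1.6]
[ 0.518 -0.312  0.086] p -28 offset [0.0, -0.024, 0.075] turn [-0.18, -0.0, 0.0] rot deg 8.1
[ 0.518 -0.312  0.086] p -36 offset [0.0, -0.038, 0.15] turn [-0.358, -0.0, 0.0] rot deg 16.1
[ 0.518 -0.312  0.088] p -44 offset [0.0, -0.052, 0.229] turn [-0.536, -0.0, 0.0] rot deg 24.1
```

Force dropped by about 2 N, so most balls are probably out; tilt further to make sure, then check.

```bash

python3 -m pendant '{"offset":[[0,-0.012,0.038],[0,-0.024,0.075],[0,-0.031,0.112],[0,-0.038,0.15],[0,-0.05,0.2],[0,-0.05,0.2],[0,-0.05,0.2]],"turn":[[-0.09,0,0],[-0.18,0,0],[-0.27,0,0],[-0.358,0,0],[-0.47,0,0],[-0.47,0,0],[-0.47,0,0]]}'
python3 - <<'E'
from h import *
lipnow()
R=Rot.from_quat(manip.get_obs()["ee_rot"]); print("up",R.inv().apply([0,0,.1])/.2)
E
```

```text
clock: 17.52
position: [0.4921, -0.3181, 0.1948]
ee_rot: [0.593, -0.481, 0.407, -0.502]
ft_force: [-1.3, -0.8, -1.2]
grip_width: 0.149
lip [ 0.5169 -0.3128  0.0879] box x,y,z mm [-143.1 -301.3   87.9] yaw 11.900000000000006 p -40.9 q [-0.34  0.58  1.12  1.55 -0.39  1.43 -0.56] F [-1.3 -0.8 -1.2]
up [-1.78634724e-05 -4.93113349e-01 -8.26996041e-02]
```

```bash

python3 -m pendant '{"offset":[[0,-0.2,-0.033],[0,-0.45,-0.075],[0,-0.45,-0.075],[0,-0.45,-0.075]],"turn":[[0,0,0],[0.2,0,0],[0.35,0,0],[0.35,0,0]]}'
python3 - <<'E'
from h import *
lipnow()
im,W,P=bowl("w10")
m=((abs(W[...,0]-.5315)<.05)&(abs(W[...,1]+.309)<.05)&(W[...,2]<.06)&(W[...,2]>.005)&(im.min(2)>100)).astype(np.uint8)
k,lab,st,ct=cv2.connectedComponentsWithStats(m)
print("jar wrist",[st[i].tolist() for i in range(1,k) if st[i,4]>15])
n=np.array([0,-.854,.52]); hgt=P@n+.0628
q=P[130:200,285:355].reshape(-1,3); print("bowl heights pct",np.percentile(hgt[130:200,285:355],[1,50,95,99]).round(4))
L=np.array([.595,.262,.15]); 
scoop([.50,0.05,.17],5,-10)
E
```

```text
clock: 18.02
position: [0.4892, -0.3197, 0.2867]
ee_rot: [-0.515, 0.422, -0.471, 0.579]
ft_force: [0.5, 1.2, -1.8]
grip_width: 0.147
lip [ 0.542  -0.3086  0.1909] box x,y,z mm [-117.8 -303.2  190.9] yaw 11.599999999999994 p -24.9 q [-0.45  0.31  1.23  1.6  -0.39  1.38 -0.55] F [ 0.5  1.2 -1.8]
floor ang 30.60324160879326 3618
jar wrist []
bowl heights pct [-0.121   0.0006  0.0017  0.0023]
[0.5  0.05 0.17] p -10 offset [-1.837, 0.195, 0.018] turn [0.335, 0.146, -0.04] rot deg 16.5
```

```bash

python3 -m pendant '{"offset":[[-0.25,0.02,0],[-0.5,0.04,0],[-0.75,0.06,0],[-1,0.1,0],[-1,0.1,0]],"turn":[[0.06,0,0],[0.12,0.03,0],[0.2,0.08,-0.02],[0.25,0.1,-0.03],[0.25,0.1,-0.03]]}'
python3 - <<'E'
from h import *
lipnow()
im,d,_=snap("top","t11"); P=cloud("top",d)
c=im[205:275,360:430]; cv2.imwrite("pics/jar.png",cv2.resize(c[:,:,::-1],(560,560),interpolation=cv2.INTER_CUBIC))
m=((P[...,0]-.5315)**2+(P[...,1]+.309)**2<.048**2)&(P[...,2]<.06)
print("jar px",m.sum(),"z pct",np.percentile(P[m][:,2],[5,25,50,75,95]).round(3))
g=cv2.cvtColor(im,cv2.COLOR_RGB2GRAY); w=(m&(g>110)).astype(np.uint8); print("white px",w.sum(),cv2.connectedComponentsWithStats(w)[2][1:].tolist())
scoop([.600,.262,.14],10,0)
E
```

```text
clock: 18.7
position: [0.4512, -0.1195, 0.2668]
ee_rot: [-0.444, 0.389, -0.535, 0.604]
ft_force: [1.3, 0.3, -1.7]
grip_width: 0.144
lip [ 0.522  -0.111   0.1832] box x,y,z mm [ -89.7 -106.5  183.2] yaw 7.199999999999989 p -13.8 q [-0.64 -0.43  0.68  2.05  0.25  1.13 -1.48] F [ 1.3  0.3 -1.7]
jar px 933 z pct [0.051 0.053 0.054 0.056 0.058]
white px 2 [[378, 229, 1, 1, 1], [376, 235, 1, 1, 1]]
[0.6   0.262 0.14 ] p 0 offset [-1.743, 0.449, 0.427] turn [0.309, -0.047, 0.028] rot deg 14.1
```

View pics/jar.png

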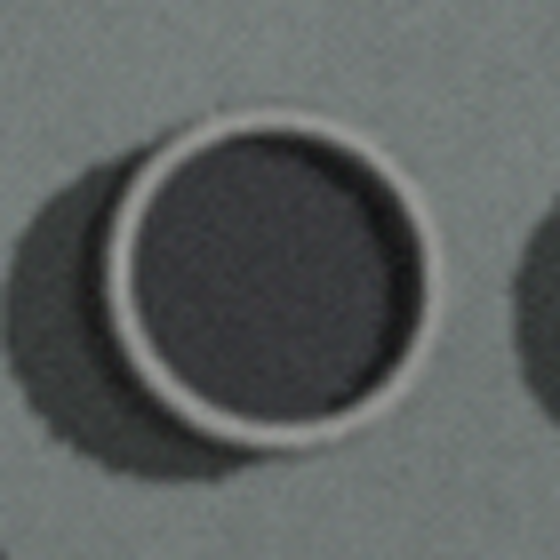

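```bash
python3 - <<'E'
from h import *
D=np.load("top0.npz"); P0_=cloud("top",D["d"]); im0=D["im"]
im,d,_=snap("top"); P=cloud("top",d)
for nm,c in (("jar",(.5315,-.309)),("orange",(.531,-.4905))):
    for tag,Q,I in (("t0",P0_,im0),("now",P,im)):
        m=((Q[...,0]-c[0])**2+(Q[...,1]-c[1])**2<.040**2)&(Q[...,2]<.075)
        print(nm,tag,m.sum(),np.percentile(Q[m][:,2],[1,5,50,95,99]).round(3),I[m].mean(0).round(),I[m].std(0).round(1))
df=cv2.absdiff(im,im0).max(2); df[:,:]=np.where(df>40,255,0)
k,lab,st,ct=cv2.connectedComponentsWithStats(df.astype(np.uint8))
print([(st[i].tolist(),im[lab==i].mean(0).round().tolist(),P[lab==i].mean(0).round(3).tolist()) for i in range(1,k) if st[i,4]>8])
sc,ds,_=snap("scene"); S0=np.load("scene0.npz"); df=(cv2.absdiff(sc,S0["im"]).max(2)>45).astype(np.uint8); Q=cloud("scene",ds)
k,lab,st,ct=cv2.connectedComponentsWithStats(df)
print([(st[i].tolist(),sc[lab==i].mean(0).round().tolist(),np.median(Q[lab==i],0).round(3).tolist()) for i in range(1,k) if st[i,4]>8])
E
```

```text
jar t0 682 [0.049 0.051 0.054 0.058 0.059] [53. 55. 57.] [2.9 2.9 2.8]
jar now 681 [0.05  0.051 0.055 0.058 0.06 ] [55. 57. 59.] [2.7 2.7 2.7]
orange t0 681 [0.05  0.051 0.055 0.058 0.06 ] [210. 100.  18.] [4.6 3.5 3.8]
orange now 686 [0.05  0.051 0.055 0.058 0.06 ] [215. 104.  19.] [2.6 2.7 3.6]
[([269, 188, 38, 44, 892], [187.0, 189.0, 180.0], [0.625, -0.022, 0.01]), ([237, 196, 40, 47, 235], [156.0, 168.0, 164.0], [0.615, 0.049, 0.043]), ([240, 203, 22, 10, 78], [161.0, 173.0, 170.0], [0.62, 0.075, 0.059]), ([159, 208, 35, 47, 505], [136.0, 137.0, 134.0], [0.558, 0.303, 0.004]), ([250, 213, 15, 27, 245], [55.0, 59.0, 58.0], [0.57, 0.055, 0.062]), ([301, 241, 14, 6, 52], [132.0, 134.0, 132.0], [0.512, -0.08, 0.201]), ([331, 240, 6, 19, 77], [66.0, 67.0, 66.0], [0.494, -0.14, 0.222]), ([232, 251, 242, 149, 13755], [86.0, 87.0, 81.0], [0.302, -0.12, 0.224]), ([326, 260, 12, 5, 29], [64.0, 65.0, 64.0], [0.466, -0.132, 0.278]), ([321, 303, 28, 7, 105], [154.0, 145.0, 124.0], [0.395, -0.122, 0.56]), ([300, 315, 5, 62, 121], [71.0, 69.0, 60.0], [0.353, -0.077, 0.626]), ([508, 333, 71, 51
[... 1790 characters left out ...]
140, 84, 130, 3670], [102.0, 107.0, 102.0], [0.194, -0.326, -0.0]), ([0, 142, 5, 7, 15], [64.0, 65.0, 58.0], [-0.502, -0.406, -0.123]), ([368, 144, 10, 8, 17], [119.0, 119.0, 113.0], [0.589, 0.258, 0.004]), ([0, 146, 65, 91, 3275], [99.0, 103.0, 98.0], [-0.104, -0.488, -0.0]), ([320, 164, 24, 15, 211], [32.0, 34.0, 33.0], [0.575, 0.053, 0.052]), ([256, 166, 39, 37, 551], [54.0, 56.0, 54.0], [0.452, -0.044, -0.0]), ([304, 177, 9, 3, 9], [112.0, 117.0, 111.0], [0.528, 0.001, 0.041]), ([323, 183, 9, 3, 9], [111.0, 116.0, 109.0], [0.585, 0.015, 0.042]), ([308, 185, 25, 17, 239], [158.0, 158.0, 145.0], [0.576, -0.001, 0.014]), ([290, 198, 51, 18, 139], [174.0, 174.0, 160.0], [0.6, -0.05, 0.009])]
```

```bash
python3 - <<'E'
from h import *
im,d,o=snap("wrist","w12"); W=cloud("wrist",d,o)
print(proj("wrist",[[.5315,-.309,.082],[.5315,-.309,.01],boxpt(.037,-.046,.01),[.531,-.49,.08]],o).round())
r=np.hypot(W[...,0]-.5315,W[...,1]+.309); m=(r<.046)&(W[...,2]<.078)&(W[...,2]>-.01)
print("jar px",m.sum()); 
if m.sum(): print(np.percentile(W[m][:,2],[1,5,25,50,75,95,99]).round(3)); q=m&(r<.04); print(q.sum(),im[q].mean(0),im[q].std(0),np.percentile(im[q].min(1),[1,50,99]))
a=np.radians(BYAW); dd=W-BOX; bx=dd[...,0]*np.cos(a)+dd[...,1]*np.sin(a); by=-dd[...,0]*np.sin(a)+dd[...,1]*np.cos(a)
m=((bx>-.076)&(bx<.072)&(by>-.088)&(by<-.004)); h=W[...,2]-np.where(bx>.002,.005,.005+(.002-bx)*.43)
print("comp px",m.sum(),"heights",np.percentile(h[m],[5,50,95,99]).round(4))
E
```

```text
[[505. 176.]
 [473. 181.]
 [263.  77.]
 [650. 198.]]
jar px 4302
[0.055 0.055 0.056 0.056 0.057 0.058 0.058]
3523 [75.72807267 77.62588703 77.94720409] [3.15641504 3.11748018 3.01675612] [70. 76. 82.]
comp px 6191 heights [-0.0009  0.0004  0.0017  0.0021]
```

```bash

python3 -m pendant '{"offset":[[-0.25,0.02,0.06],[-0.5,0.05,0.12],[-0.75,0.08,0.18],[-0.95,0.1,0.22],[-0.95,0.1,0.22]],"turn":[[0.05,0,0],[0.1,0,0],[0.15,0,0],[0.15,0,0],[0.15,0,0]]}'
python3 - <<'E'
from h import *
lipnow(); scoop([.6215,.290,.11],10,0)
E
```

```text
clock: 19.52
position: [0.4758, 0.075, 0.2585]
ee_rot: [-0.411, 0.357, -0.555, 0.628]
ft_force: [1.0, -1.1, -1.3]
grip_width: 0.146
lip [0.5555 0.0847 0.1833] box x,y,z mm [-10.2  75.4 183.3] yaw 7.400000000000006 p -7.4 q [-0.68 -0.36  0.3   2.13  0.26  0.96 -1.93] F [ 1.  -1.1 -1.3]
[0.622 0.29  0.11 ] p 0 offset [-0.956, 0.546, 0.211] turn [0.165, -0.047, 0.036] rot deg 7.9
```

```bash

python3 -m pendant '{"offset":[[-0.25,0.05,0.05],[-0.5,0.15,0.1],[-0.75,0.3,0.16],[-0.956,0.42,0.211],[-0.956,0.546,0.211],[-0.956,0.546,0.211]],"turn":[[0.05,0,0],[0.1,-0.02,0.02],[0.165,-0.047,0.036],[0.165,-0.047,0.036],[0.165,-0.047,0.036],[0.165,-0.047,0.036]]}'
python3 - <<'E'
from h import *
lipnow(); im,W,P=bowl("w13",150,195)
print("floor pts z",W[145,320],W[190,320], "backtop",[(v,P[v,285].round(3).tolist()) for v in range(206,218,2)])
q=W[145:195,290:355].reshape(-1,3); q=q[abs(q[:,2]-np.median(q[:,2]))<.01]; print("slope",np.linalg.lstsq(np.c_[q[:,:2],np.ones(len(q))],q[:,2],rcond=None)[0])
for z in (.03,.008,.003): scoop([.6215,.290,z],10,0)
E
```

```text
clock: 20.27
position: [0.5341, 0.2723, 0.1717]
ee_rot: [-0.377, 0.315, -0.562, 0.666]
ft_force: [-0.8, -1.3, -0.8]
grip_width: 0.148
lip [0.6218 0.2872 0.1071] box x,y,z mm [102.9 256.  107.1] yaw 9.800000000000011 p -0.2 q [-0.75  0.01  0.05  2.08  0.47  0.63 -2.42] F [-0.8 -1.3 -0.8]
floor ang 30.672063057907472 3076
floor pts z [0.61815812 0.28731905 0.10839238] [0.58344436 0.28131717 0.11027547] backtop [(206, [-0.025, 0.073, 0.001]), (208, [-0.025, 0.073, -0.0]), (210, [-0.021, 0.039, 0.009]), (212, [-0.021, 0.038, 0.008]), (214, [-0.021, 0.04, 0.006]), (216, [-0.022, 0.045, 0.003])]
slope [ 0.00926128 -0.00128198  0.10450185]
[0.622 0.29  0.03 ] p 0 offset [-0.011, 0.337, -0.207] turn [0.003, -0.001, 0.005] rot deg 0.3
[0.622 0.29  0.008] p 0 offset [-0.011, 0.431, -0.264] turn [0.003, -0.001, 0.005] rot deg 0.3
[0.622 0.29  0.003] p 0 offset [-0.011, 0.453, -0.277] turn [0.003, -0.001, 0.005] rot deg 0.3
```

```bash

python3 -m pendant '{"offset":[[-0.011,0.12,-0.07],[-0.011,0.25,-0.15],[-0.011,0.337,-0.207],[-0.011,0.4,-0.245],[-0.011,0.431,-0.264],[-0.011,0.448,-0.274],[-0.011,0.448,-0.274]],"turn":[[0,0,0],[0,0,0],[0,0,0],[0,0,0],[0,0,0],[0,0,0],[0,0,0]]}'
python3 -c "
from h import *
lipnow()"
```

```text
clock: 21.2
position: [0.534, 0.2744, 0.069]
ee_rot: [-0.376, 0.315, -0.562, 0.667]
ft_force: [-0.4, 0.4, -1.2]
grip_width: 0.149
lip [0.6219 0.2895 0.0047] box x,y,z mm [103.4 258.2   4.7] yaw 9.800000000000011 p -0.1 q [-1.05  0.17  0.37  2.18  0.58  0.38 -2.6 ] F [-0.4  0.4 -1.2]
```

```bash

python3 -m pendant '{"offset":[[0,0.004,-0.002],[0,0.011,-0.006],[0,0.011,-0.006]],"turn":[[0,-0.05,0.03],[0,-0.095,0.057],[0,-0.095,0.057]]}'
python3 -c "
from h import *
lipnow()"
```

```text
clock: 21.58
position: [0.535, 0.2742, 0.0677]
ee_rot: [-0.388, 0.298, -0.533, 0.69]
ft_force: [-0.9, -0.3, 3.0]
grip_width: 0.146
lip [0.6213 0.2968 0.0034] box x,y,z mm [104.6 265.4   3.4] yaw 14.699999999999989 p -0.0 q [-0.98  0.16  0.33  2.19  0.51  0.33 -2.43] F [-0.9 -0.3  3. ]
```

Contact with the tray (3 N up). Release and retract along the handle.

```bash

python3 -m pendant '{"offset":[[0,0,0],[0,0,0],[0,0,0]],"turn":[[0,0,0],[0,0,0],[0,0,0]]}' 50
python3 -m pendant '{"offset":[[0,-0.15,0],[0,-0.4,-0.02],[0,-0.7,-0.05],[0,-0.9,-0.1],[0,-0.9,-0.1]],"turn":[[0,0,0],[0,0,0],[0,0,0],[0,0,0],[0,0,0]]}'
python3 - <<'E'
from h import *
o=manip.get_obs(); print(o["joint_pos"].round(2),o["ft_force"])
im,d,o=snap("wrist","w14"); W=cloud("wrist",d,o)
print(proj("wrist",[[.59,.285,.005]],o))
m=(im.max(2)<60)&(abs(W[...,0]-.53)<.06)&(abs(W[...,1]-.28)<.05)&(W[...,2]>.05)&(W[...,2]<.14); q=W[m]
for z in (.06,.08,.1,.12):
    s=q[(q[:,2]>z)&(q[:,2]<z+.01)]; print(z,len(s),s.mean(0).round(4) if len(s) else 0)
# bowl floor: points z .003-.009 ahead of handle
f=(abs(W[...,0]-.595)<.02)&(abs(W[...,1]-.29)<.025)&(W[...,2]<.03); q=W[f]
print("floor slope",np.linalg.lstsq(np.c_[q[:,:2],np.ones(len(q))],q[:,2],rcond=None)[0],q[:,2].mean(),len(q))
E
```

```text
clock: 21.95
position: [0.535, 0.2744, 0.0678]
ee_rot: [-0.388, 0.298, -0.533, 0.69]
ft_force: [-0.5, -0.6, -0.2]
grip_width: 0.497
clock: 22.58
position: [0.4273, 0.2475, 0.2137]
ee_rot: [-0.386, 0.298, -0.532, 0.692]
ft_force: [0.5, 0.7, 1.3]
grip_width: 0.501
[-1.07 -0.34  0.21  2.26  0.52  0.8  -2.45] [0.45602525 0.6850738  1.33369508]
[[325.48477901 135.79127412]]
0.06 9 [0.5488 0.2788 0.0667]
0.08 1 [0.5363 0.2794 0.0899]
0.1 2 [0.5293 0.2733 0.1057]
0.12 387 [0.5097 0.2679 0.1256]
floor slope [-0.00047446  0.00063165  0.00545649] 0.0053573876832220405 1056
```

```bash
python3 - <<'E'
from h import *
for n in ("top","scene"):
    im,d,_=snap(n,n+"_end"); D=np.load(n+"0.npz"); P=cloud(n,d); Q=cloud(n,D["d"])
    df=((cv2.absdiff(im,D["im"]).max(2)>30)&(P[...,2]<.06)&(P[...,0]>.3)&(abs(P[...,1])<.7)&(im.min(2)>125)).astype(np.uint8)
    k,lab,st,_=cv2.connectedComponentsWithStats(df)
    print(n,[(st[i].tolist(),im[lab==i].mean(0).round().tolist(),np.median(P[lab==i],0).round(3).tolist()) for i in range(1,k) if st[i,4]>6])
    if n=="top":
        m=(abs(P[...,2]-.082)<.006)&(abs(P[...,0]-.532)<.065)&(abs(P[...,1]+.309)<.065); q=P[m]; s=np.linalg.lstsq(np.c_[2*q[:,:2],np.ones(len(q))],(q[:,:2]**2).sum(1),rcond=None)[0]; print("jar",s[:2],len(q))
        k=(im.max(2)<45)&(abs(P[...,2]-.069)<.006)&(abs(P[...,0]-.57)<.05)&(abs(P[...,1]-.058)<.03); print("tab",P[k].mean(0))
E
```

```text
top [([271, 192, 38, 55, 1190], [200.0, 202.0, 192.0], [0.598, -0.025, 0.006]), ([236, 196, 42, 49, 441], [157.0, 169.0, 165.0], [0.623, 0.057, 0.044]), ([163, 207, 4, 16, 37], [135.0, 137.0, 134.0], [0.613, 0.325, 0.002]), ([191, 208, 3, 11, 24], [132.0, 133.0, 130.0], [0.613, 0.248, 0.001]), ([259, 213, 7, 7, 27], [157.0, 168.0, 164.0], [0.598, 0.045, 0.044]), ([241, 215, 8, 7, 22], [159.0, 171.0, 168.0], [0.595, 0.094, 0.044]), ([245, 219, 8, 6, 17], [157.0, 168.0, 164.0], [0.582, 0.08, 0.043]), ([244, 224, 23, 21, 99], [154.0, 166.0, 162.0], [0.556, 0.065, 0.043]), ([166, 228, 9, 4, 26], [136.0, 139.0, 136.0], [0.567, 0.31, 0.003]), ([159, 236, 10, 20, 111], [133.0, 135.0, 131.0], [0.522, 0.326, 0.001]), ([264, 236, 9, 11, 20], [158.0, 171.0, 167.0], [0.528, 0.028, 0.043]), ([247, 238, 5, 6, 13], [157.0, 170.0, 166.0], [0.53, 0.082, 0.044]), ([258, 243, 5, 7, 12], [158.0, 170.0, 167.0], [0.513, 0.046, 0.044]), ([248, 245, 4, 5, 8], [157.0, 170.0, 167.0], [0.514, 0.077, 0.044]), ([253, 249, 5, 5, 8], [156.0, 170.0, 166.0], [0.503, 0.061, 0.044])]
jar [ 0.5320262  -0.30908324] 378
tab [0.57161837 0.05707562 0.06736854]
scene [([304, 158, 36, 28, 375], [134.0, 142.0, 135.0], [0.533, 0.031, 0.045]), ([348, 178, 9, 13, 52], [134.0, 142.0, 135.0], [0.644, 0.058, 0.045]), ([289, 180, 58, 37, 978], [170.0, 170.0, 156.0], [0.579, -0.026, 0.013]), ([339, 182, 6, 6, 20], [133.0, 142.0, 134.0], [0.621, 0.034, 0.045]), ([335, 184, 3, 3, 7], [132.0, 141.0, 131.0], [0.609, 0.025, 0.046])]
```

```bash
python3 -c "
from workcell import manip
print(manip.hand_in())"
```

```text
the job is handed in; nothing more can be done
None
```

I slid the cover open to its stop, scooped up all eight balls in one pass and tipped them into the grey jar. I then stood the scoop back in the tray and handed the job in at about 23 s of the 69 s allowed.

**Last checks that passed:**
- **Cover:** the tab is in its fully open position, about 91–92 mm along.
- **Balls:** the ball compartment and the scoop bowl are both empty, and I found no stray balls on the bench.
- **Jar:** its measured position did not change.
- **Scoop:** the bowl is level to within 0.1 degrees on the tray floor. The gripper let go and is clear of everything.

**Could not be confirmed:**
- **Balls in the jar:** the cameras see only a dark, opaque surface about 55 mm up inside both the grey and the orange jar, unchanged since the start. I never saw the balls in the jar. I infer they are there from the empty bowl and compartment, the lack of stray balls, and the roughly 1.5–2 N drop in load during pouring; eight balls weigh about 1.4 N.

**What went wrong on the way:**
- **Scooping:** my first estimate of the scoop's tilt was about 4 degrees off. Its heel hit the ramp and the handle turned about 5 degrees in the grip. I re-measured it and finished the pass, with each force component staying below about 48 N.
- **Joint 7:** it came very close to its limit (-2.6) at the tray, so I set the scoop down turned about 15 degrees.

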